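# Scan the sample carrier and load it in the reader

## Robot

A 6-joint arm with a two-finger parallel gripper is mounted at the origin on the work surface. World frame = base frame: x ahead of the robot, y to its left, z up, the work surface at z = 0. Lengths are in mm, angles in rad, forces in N, time in s.
With the tool pointing down it reaches from about 325 to 850 mm from the base axis. Payload 4.4 kg.
Tool frame: the origin (TCP) lies midway between the tips of the shut fingers; the grasp point (between the pads) lies 19 mm behind it (grip_point_offset is the distance from the TCP to the grasp point, in mm); z points along the fingers, y is the line along which they close (so a half turn about z gives the same grasp; the last joint's range is limited). The gripper opens to 94 mm and grips with 3 to 60 N. Pads are 16 mm wide; open, the fingers measure 119 mm over their backs; the gripper's body (75 mm by 177 mm) begins 78 mm behind the grasp point.
Start: joints at [1.085, 0.207, 1.542, -0, 1.393, -0.15], TCP at [188.943, 543.072, 205.447] pointing down, gripper open.
Joint ranges: [-2.73, 2.73], [-0.86, 2.22], [0.23, 2.46], [-1.11, 4.25], [0.08, 2.63], [-2.82, 2.82]. Speed limits (rad/s): [2.79, 2.79, 3.14, 3.14, 3.14, 3.14].

## Interface

Orientations are given as a 3x3 rotation matrix whose columns are the frame's x, y, z axes.
In Python, from plant import * gives the robot as it stands. The module is installed in compiled form; this text tells all that it offers.
- The arm moves only by the shell command python3 -m jog 'ROWS' [FORCE]. ROWS is JSON, a list of rows, each an object of numbers: "fingers": the finger opening in m, from 0 to 0.094; "x", "y", "z": the shift along the tool's x, y, z in m; "spin": the turn about the tool's z in rad. In form: [{"fingers": .., "x": .., "y": .., "z": .., "spin": ..}, ...]. A call has 1 to 20 rows; each row is the pose to reach, as a shift and turn from the pose commanded when the call began, along the tool's axes at that moment; what a row does not reach only later rows make up. A row lasts 1/8 s, in which the tool goes at most 62.5 mm and 10.7 degrees, less where a joint would pass 70% of its speed; a pose out of reach is approached as far as the arm can. A call with a gripper value outside its range is refused whole. The fingers move at their own pace and stop on an object; FORCE is the grip in N (left out, the last holds). Time passes only in rows, so rows that repeat a pose let the fingers close. It gives the time, the measured TCP pose, the force, the opening and the grip force at its end, in the units of the state.
- state(): the state, without advancing time (a new reading comes with each control period).
- grab_frame(name): name is "scene" or "top" or "wrist"; returns a dict with "color" (480x640x3 uint8, red, green, blue), "vfov" (degrees; the focal length in pixels is half the picture's height over the tangent of half this angle, whatever the lens; pixels are square), "cx", "cy" (the principal point, pixels), "k1" (the pictures are not rectified: a ray, as slopes to the right and down, at radius r is drawn at 1 + k1 r^2 times it, then the intrinsics apply), "T" (4x4, takes a point from camera to world coordinates). Camera axes: x right, y up, looking along -z (the intrinsics and any distortion apply to the point x, -y, -z); pixel columns grow to the right and rows downward; lengths in mm; the calibration is good to about 2 mm. A picture is of the moment at which its call begins. There is no depth.
- finish_job(): hands the job in; it is judged then, once.
The state is a dict: "time": time; "joint_pos": joint angles; "qd": joint speeds; "tau": joint torques, N m; "tcp_pos": TCP position; "tool_rot": TCP orientation; "ft_force": force on the tool from outside, world axes, zero at the start; "ft_torque": the same for the moment, N m; "finger_gap": finger opening in mm; "finger_force": force on a finger pad.
Only numpy, scipy, OpenCV 4.12 (cv2) and the standard library are available. Lean on these libraries where they do the work, as an engineer would, in place of code of your own. Each camera call takes 0.05 s, during which the arm holds its last target. There are 200 camera calls.

## Task

Take the wand scanner out of its stand, aim its nose squarely at the centre of the bar-code label of the round carrier where it lies on the sloped rest, from about 60 mm away, and hold it steady there for about two seconds. Put the scanner back in its stand, nose down, and let go. Then lift the carrier by its knob, turn it so that its notch meets the key in the reader's round well, lower it in by hand until it lies flat on the well's floor, and let go; leave the jar, the box and the mouse where they are.

Things in the scene. Friction and masses are not known exactly. Their poses are not given: they have to be found in the camera images.
- stand: Fixed scanner stand: black base 110 x 100 x 12 mm with an upright, open-topped rectangular grey pocket, inside 56 mm (its x) by 46 mm (its y), walls 6 mm, pocket floor 12 mm and rim 72 mm above the bench. Origin: centre of its underside on the bench; z up. Its position and yaw vary.
- wand: White loose wand scanner, 170 mm long, about 0.2 kg, standing nose down in the stand's pocket with its x and y axes along the stand's. Origin: centre of its nose face (dark window); z runs along the wand from nose to tail, so it scans along -z. Head 44 mm (x) by 34 mm (y) for the first 50 mm, then a straight handle 38 mm (x) by 30 mm (y) up to z = 170 mm; grip the handle across its 30 mm (y). Turning the wand about its own long axis does not matter for scanning.
- wand_grip (a point): Point on the wand's axis 135 mm from the nose, middle of the free part of the handle. Axes as the wand.
- rest: Fixed dark grey sloped rest; origin at the centre of its sloping top (120 mm wide, 136 mm long), 78 mm above the bench. z is normal to the slope, 30 degrees from vertical; x points up the slope. The top faces away from the robot, roughly along the bench's +x give or take 35 degrees. Two steel pins, 10 mm thick and 14 mm tall, near the lower edge keep the carrier from sliding. Position and yaw vary.
- carrier: Round aluminium plate, 100 mm diameter, 10 mm thick, about 0.25 kg, loose on the sloped rest, turned any way about the slope's normal. Origin: centre of its underside; z is normal to its face, out of the labelled side; x points to its one notch in the rim (14 mm deep, narrowing from 21 mm at the rim to 12). Central black square knob, 32 x 32 mm, sides along x and y, from 10 to 50 mm above the underside. Paper bar-code label, 22 x 40 mm, opposite the notch.
- label (a point): Centre of the bar-code label, on the carrier's top face, 32 mm from the centre on the side opposite the notch. Axes as the carrier.
- notch (a point): Middle of the carrier's notch, at the underside level, 44 mm from the centre along the carrier's +x. Axes as the carrier.
- reader: Fixed low white instrument, 170 x 170 x 34 mm, with a round well, 109 mm diameter and 12 mm deep, in its top. A steel key tab, 9 mm wide and 11 mm radially, up to the rim's height, stands out from the well's wall at the reader's +x side; the carrier goes fully down only with its notch over it. Origin: centre of the underside; z up. Position and yaw vary; any of the three fixtures may stand left, middle or right.
- well (a point): Centre of the well's flat floor, 22 mm above the bench. Axes as the reader.
- key (a point): Point on the well floor 44 mm from the well's centre in the direction of the key (reader's +x); the seated carrier's notch point lies here.
- reagent: Bystander: amber jar, 64 mm diameter, 95 mm tall, behind the fixtures. Leave it. Origin: underside centre.
- tipbox: Bystander: grey box with clear lid, 85 x 120 x 56 mm. Leave it. Origin: underside centre.
- mouse: Bystander: black computer mouse, 105 x 60 x 33 mm. Leave it. Origin: underside centre.
There are look-alikes about, which are no part of the job. What is shaped like the carrier but pink is not meant. What is shaped like the wand but pink is not meant.

How it is judged (in metres and radians):
On the way, in this order (a step that is already met when the one before it is completed fails the run):
1. the wand is lifted clear of its stand in the fingers (z of wand in the frame of stand above 0.08 m and contact force between the fingers and wand above 0.5 N), for 0.1 s.
2. for 1 s the held wand is still and points at the label on the resting carrier: label within 12 mm of its axis, 35 to 90 mm before the nose, wand within 0.2 rad of the label's normal (x of label in the frame of wand between -0.012 and 0.012 m and y of label in the frame of wand between -0.012 and 0.012 m and z of label in the frame of wand between -0.09 and -0.035 m and angle between the z axis of wand and the z axis of carrier, either way round below 0.2 rad and linear speed of wand below 0.02 m/s and angular speed of wand below 0.15 rad/s and contact force between the fingers and wand above 0.5 N and distance of carrier from where it was at the start of the episode below 0.015 m), for 1 s.
3. the wand is back in the stand's pocket, nose down, and let go, the carrier still on the rest (horizontal distance between wand and stand below 0.014 m and z of wand in the frame of stand below 0.02 m and angle between wand's own z axis and vertical below 0.25 rad and contact force between the fingers and wand below 0.1 N and distance of carrier from where it was at the start of the episode below 0.02 m), for 0.2 s.
4. the carrier is lifted off the rest in the fingers (z of carrier in the frame of rest above 0.03 m and contact force between the fingers and carrier above 0.5 N), for 0.1 s.
5. the carrier is lowered by hand to within 12 mm of the well floor, over the well (z of carrier in the frame of well below 0.012 m and horizontal distance between carrier and well below 0.012 m and contact force between the fingers and carrier above 0.5 N).
At the end, for the whole second after the job is handed in: Carrier flat in the well (centre within 6 mm, underside within 4 mm of the floor, tilt under 0.05 rad), notch within 8 mm of the key; wand nose down in the stand pocket (within 14 mm of its centre, nose within 8 mm of the floor, tilt under 0.25 rad); both released and at rest (horizontal distance between carrier and well below 0.006 m and horizontal distance between notch and key below 0.008 m and z of carrier in the frame of well below 0.004 m and angle between carrier's own z axis and vertical below 0.05 rad and contact force between the fingers and carrier below 0.1 N and linear speed of each of carrier, wand below 0.02 m/s and horizontal distance between wand and stand below 0.014 m and z of wand in the frame of stand below 0.02 m and angle between wand's own z axis and vertical below 0.25 rad and contact force between the fingers and wand below 0.1 N); the robot touches nothing.
It fails at once if the jar is moved more than 30 mm (distance of reagent from where it was at the start of the episode above 0.03 m).
It fails at once if the box is moved more than 30 mm (distance of tipbox from where it was at the start of the episode above 0.03 m).
It fails at once if the mouse is moved more than 30 mm (distance of mouse from where it was at the start of the episode above 0.03 m).
It also fails if it takes over 70 s, if anything falls off the work surface, if the arm or the gripper's body presses on something with over 40 N, if the wrist force passes 120 N, or if a joint passes its speed limit or range.

## Working session

There is one attempt and no reset: what is moved stays moved. The work goes in short steps, Python scripts to look and compute and a shell command to move; the robot and the scene stay as the last step left them, time stands still between calls to the robot, and variables do not carry over. Pictures are saved under pics/ and viewed, at most 10 in all, crops included, and the job is handed in when it is done.

```bash
mkdir -p pics; cat > h.py <<'E'
from plant import *
import numpy as np, cv2
def grab(n,f):
    g=grab_frame(n); cv2.imwrite('pics/'+f+'.png',g['color'][:,:,::-1]); np.save('pics/'+f+'.npy',g,allow_pickle=True); return g
def load(f): return np.load('pics/'+f+'.npy',allow_pickle=True).item()
def K(g):
    f=240/np.tan(np.radians(g['vfov'])/2); return np.array([[f,0,g['cx']],[0,f,g['cy']],[0,0,1.]])
def ray(g,uv):
    k=K(g);s=np.array([(uv[0]-k[0,2])/k[0,0],(uv[1]-k[1,2])/k[0,0]]);p=s.copy()
    for _ in range(30): p=s/(1+g['k1']*(p@p))
    d=g['T'][:3,:3]@np.array([p[0],-p[1],-1]); return g['T'][:3,3],d/np.linalg.norm(d)
def proj(g,P):
    P=np.atleast_2d(P);c=(P-g['T'][:3,3])@g['T'][:3,:3]; s=np.c_[c[:,0],-c[:,1]]/-c[:,2:]
    s=s*(1+g['k1']*(s**2).sum(1,keepdims=True)); k=K(g); return s*k[0,0]+[k[0,2],k[1,2]]
def onz(g,uv,z):
    o,d=ray(g,uv); return o+d*(z-o[2])/d[2]
def tri(obs):
    A=np.zeros((3,3));b=np.zeros(3);L=[]
    for g,uv in obs:
        o,d=ray(g,uv);M=np.eye(3)-np.outer(d,d);A+=M;b+=M@o;L.append((o,M))
    p=np.linalg.solve(A,b); return p,[float(np.linalg.norm(M@(p-o))) for o,M in L]
E
python3 - <<'E'
from h import *
np.set_printoptions(precision=3,suppress=True)
for n in ['scene','top','wrist']:
    g=grab(n,n+'0'); print(n,g['vfov'],g['cx'],g['cy'],g['k1'],g['T'].tolist())
print(state())
E
```

```text
scene 55.14664164032894 311.8367897809725 235.028902035357 -0.006903478200816045 [[0.23460201213965237, -0.7988962908494096, 0.5538290461569185, 1021.2278620902964], [0.9719562826852696, 0.1832741545436722, -0.14734846054484152, -141.14208711216304], [0.01621358839550687, 0.572865866275307, 0.8194887545341811, 840.2631359794863], [0.0, 0.0, 0.0, 1.0]]
top 49.1395008564667 330.31626953784905 244.53388007242702 -0.12048997215172225 [[0.011156481752496379, 0.9865602084356307, -0.16301683362877314, 382.14545270158914], [-0.9999053000186637, 0.012320546385677245, 0.006131486878760552, 5.370441662625763], [0.008057537433499871, 0.16293299011619244, 0.9866042351532375, 1009.5883310409386], [0.0, 0.0, 0.0, 1.0]]
wrist 68.6351181552228 318.0505343905691 239.95783651207816 -0.03089107916051932 [[0.32830195840922516, -0.9085850720530891, -0.2582459892175451, 112.02711955260598], [0.9445722951882951, 0.3155037245319085, 0.090777634741207, 569.2878172445289], [-0.0010016323585859798, -0.2737344820236841, 0.9618047775322403, 383.7051970437603], [0.0, 0.0, 0.0, 1.0]]
{'time': 0.15, 'joint_pos': array([ 1.085,  0.207,  1.543, -0.   ,  1.393, -0.151]), 'qd': array([-0.   , -0.002, -0.006, -0.   , -0.002,  0.001]), 'tau': array([  0.   , -37.131, -28.181,   0.07 ,   0.033,  -0.   ]), 'tcp_pos': array([188.678, 542.52 , 204.564]), 'tool_rot': array([[-0.944,  0.329, -0.001],
       [ 0.329,  0.944, -0.002],
       [ 0.   , -0.002, -1.   ]]), 'ft_force': array([ 0.502, -0.917, -0.026]), 'ft_torque': array([ 0.004,  0.027, -0.026]), 'finger_force': 0.0, 'finger_gap': 93.96313863853494}
```

View pics/top0.png

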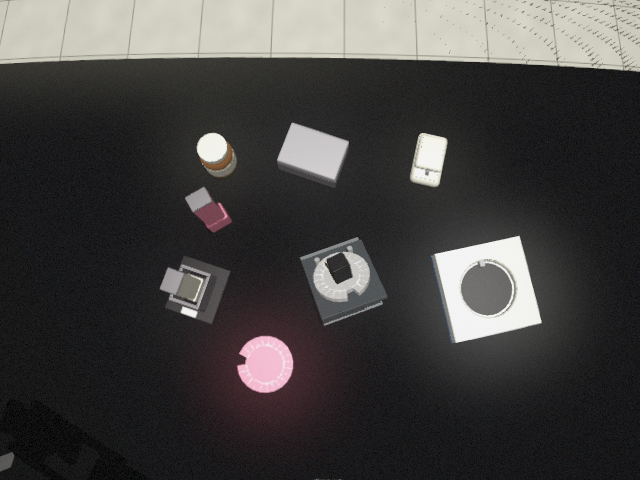

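View pics/scene0.png

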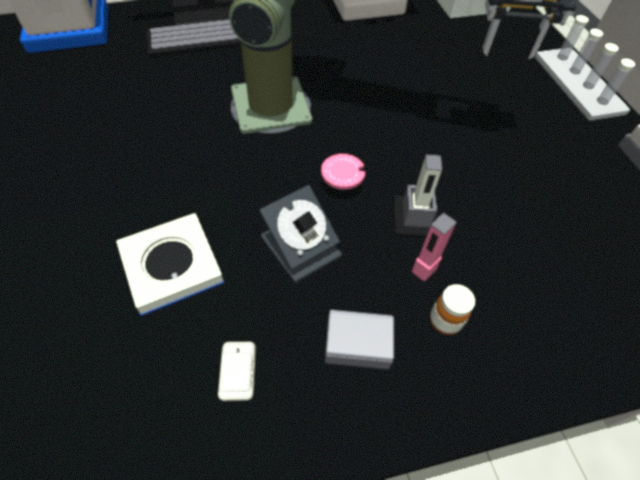

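Top view: white wand's tail at (172,280) in the stand at (195,290). Pink wand look-alike at (207,210). Carrier on the rest at (342,275), with its knob at (338,267) and notch at (349,295). Pink carrier look-alike at (265,364). Reader at (487,289) with its key at (482,264). Jar (215,155), box (314,153), mouse (429,160). The white wand and the aluminium carrier fit the description because the others are pink. I'll confirm in an enlarged crop.

```bash
python3 - <<'E'
from h import *
t=load('top0')['color'][:,:,::-1]; s=load('scene0')['color'][:,:,::-1]
c=lambda im,x,y,w,h,k: cv2.resize(im[y:y+h,x:x+w],None,fx=k,fy=k,interpolation=cv2.INTER_CUBIC)
# 800x600 montage: each tile 400x300
m=np.vstack([np.hstack([c(t,150,245,100,75,4),c(t,292,235,100,75,4)]),np.hstack([c(s,385,150,100,75,4),c(s,250,185,100,75,4)])])
cv2.imwrite('pics/m1.png',m)
g=load('top0')
for n,uv,z in [('tail',(172,280),182),('stand',(198,290),0),('restc',(343,282),78),('knobtop',(338,267),105),('well',(487,289),22),('key',(482,264),34),('pinkwand',(200,198),170)]: print(n,onz(g,uv,z).round())
E
```

```text
tail [458. 252. 182.]
stand [457. 254.   0.]
restc [469. -24.  78.]
knobtop [492. -14. 105.]
well [ 463. -301.   22.]
key [ 510. -289.   34.]
pinkwand [596. 217. 170.]
```

View pics/m1.png

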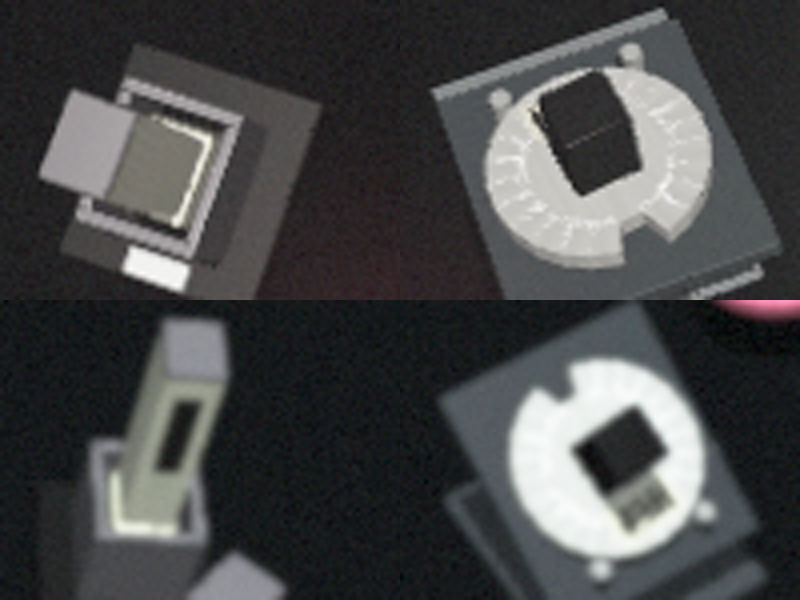

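Confirmed: the grey-white wand is in the grey pocket, and the aluminium carrier with its label below the black knob is on the rest. Next I move the wrist camera over the wand.

```bash
python3 -m jog '[{"x":-0.058,"y":-0.03,"z":-0.03},{"x":-0.115,"y":-0.06,"z":-0.06},{"x":-0.17,"y":-0.09,"z":-0.09},{"x":-0.22,"y":-0.12,"z":-0.095},{"x":-0.27,"y":-0.145,"z":-0.095},{"x":-0.32,"y":-0.17,"z":-0.095},{"x":-0.35,"y":-0.186,"z":-0.095},{"x":-0.35,"y":-0.186,"z":-0.095},{"x":-0.35,"y":-0.186,"z":-0.095}]'
python3 - <<'E'
from h import *
g=grab('wrist','w1'); im=g['color'][:,:,::-1]
print(state()['tcp_pos'],state()['tool_rot'].round(3).tolist())
E
```

```text
[188.71928509 542.63266279 204.72437979] [[-0.944, 0.329, -0.001], [0.329, 0.944, -0.001], [0.0, -0.001, -1.0]]invalid input at $[0]: expected keys fingers, x, y, z, spin
```

View pics/w1.png

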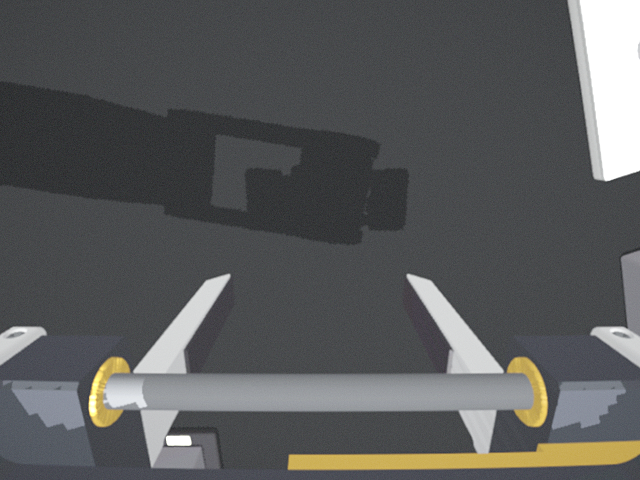

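The wrist view still shows empty bench at the start pose, because the rows must carry all five keys. I'll repeat the move with them.

```bash
python3 -m jog '[{"fingers":0.094,"x":-0.05,"y":-0.03,"z":-0.02,"spin":0},{"fingers":0.094,"x":-0.1,"y":-0.05,"z":-0.04,"spin":0},{"fingers":0.094,"x":-0.15,"y":-0.08,"z":-0.06,"spin":0},{"fingers":0.094,"x":-0.2,"y":-0.11,"z":-0.08,"spin":0},{"fingers":0.094,"x":-0.25,"y":-0.13,"z":-0.1,"spin":0},{"fingers":0.094,"x":-0.3,"y":-0.16,"z":-0.1,"spin":0},{"fingers":0.094,"x":-0.35,"y":-0.186,"z":-0.1,"spin":0},{"fingers":0.094,"x":-0.35,"y":-0.186,"z":-0.1,"spin":0},{"fingers":0.094,"x":-0.35,"y":-0.186,"z":-0.1,"spin":0}]'
python3 - <<'E'
from h import *
g=grab('wrist','w2')
print(state()['tcp_pos'],state()['tool_rot'].round(3).tolist(), state()['joint_pos'].round(2))
print(proj(g,[state()['tcp_pos']]))
E
```

```text
time: 1.32
tcp_pos: [458.0, 252.6, 305.1]
tool_rot: [[-0.944, 0.329, -0.001], [0.329, 0.944, 0.0], [0.001, -0.0, -1.0]]
ft_force: [-0.3, 0.3, -0.1]
finger_gap: 94.1
finger_force: 0.0
[457.61657069 253.11014874 305.23261013] [[-0.945, 0.328, -0.001], [0.328, 0.945, 0.0], [0.001, 0.0, -1.0]] [ 0.34  0.03  1.53  0.    1.58 -0.9 ]
[[318.69325473 291.52044664]]
```

View pics/w2.png

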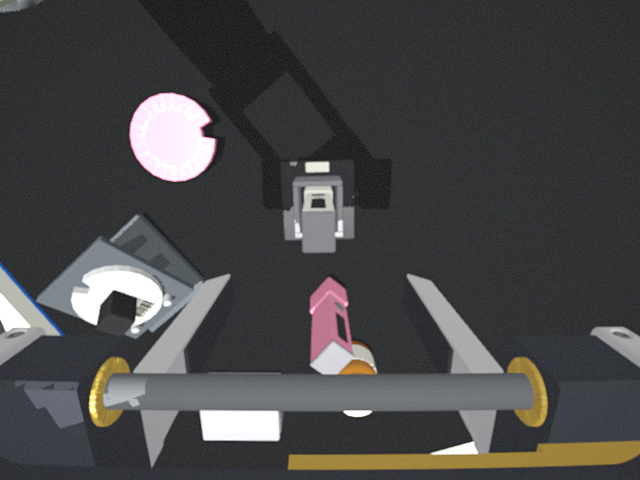

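The wrist view shows the wand's tail face spanning (303–336, 207–252), parallel to the image axes, so the tool is already aligned with the stand. The pink wand is at (330,325). I'll triangulate the tail and fit the carrier pose from the top and scene views.

```bash
cat > fit.py <<'E'
from h import *
from scipy.optimize import least_squares
np.set_printoptions(precision=2,suppress=True)
def pose(p):  # x,y,z centre underside, psi (downslope heading), phi (carrier turn from upslope)
    x,y,z,ps,ph,tl=p; n=np.array([np.sin(tl)*np.cos(ps),np.sin(tl)*np.sin(ps),np.cos(tl)])
    up=np.array([-np.cos(tl)*np.cos(ps),-np.cos(tl)*np.sin(ps),np.sin(tl)]); yy=np.cross(n,up)
    R=np.c_[up,yy,n]; c,s=np.cos(ph),np.sin(ph); return np.array([x,y,z]),R@np.array([[c,-s,0],[s,c,0],[0,0,1]]),R
E
python3 - <<'E'
from fit import *
t,s,w=load('top0'),load('scene0'),load('w2')
p,e=tri([(t,(171.9,280.9)),(s,(433.6,162.2)),(w,(319.5,229.5))]); print('tail',p,e)
R=np.array(state()['tool_rot']);print('shift tool',(R.T@(p-state()['tcp_pos'])))
C=lambda X,Y:(292+(X-400)/4,235+Y/4); S=lambda X,Y:(250+(X-400)/4,185+(Y-300)/4)
k=16
# top-face knob corners, label corners, notch
sq=[(k,k),(k,-k),(-k,-k),(-k,k)]
O=[]
# carrier centre-rotated: notch up-slope-ish. top view: upslope(+x) edge of knob top (567,148),(622,128); downslope (540,98),(602,70)
# looking from above with up-slope = image down, +y = n x up -> image right
O+=[(t,(16,-16,50),C(567,148)),(t,(16,16,50),C(622,128)),(t,(-16,-16,50),C(540,98)),(t,(-16,16,50),C(602,70)),(t,(16,-16,10),C(583,195)),(t,(16,16,10),C(642,168)),
 (t,(50,0,10),C(651,251)),(t,(36,0,10),C(635,223))]
O+=[(s,(36,0,10),S(567,397)),(s,(-32,0,10),S(644,505)),(s,(50,0,10),S(553,384))]
O+=[(s,(-16,-16,50),S(668,442)),(s,(16,-16,50),S(636,405)),(s,(-16,16,50),S(610,490)),(s,(16,16,50),S(573,448))]
def res(p,full=False):
    c,Rc,_=pose(p); return np.concatenate([proj(g,c+Rc@np.array(q,float))[0]-uv for g,q,uv in O])
best=min((least_squares(res,[485,-20,75,ps,ph,.52],loss='soft_l1') for ps in(0,.3) for ph in(-.5,0,.5)),key=lambda r:r.cost)
print(best.cost,best.x,np.degrees(best.x[3:])); print(res(best.x).reshape(-1,2))
E
```

```text
tail [456.15 254.78 177.63] [1.7548462900351758, 1.0126941885806202, 1.2641382343431675]
shift tool [  1.82   1.09 127.61]
18.38391116911062 [475.15 -20.41  74.36   0.23   0.26   0.5 ] [12.9  14.71 28.91]
[[ 0.74  0.85]
 [ 3.84 -1.79]
 [-0.61  0.01]
 [ 0.46 -0.38]
 [-1.22  2.04]
 [ 0.29  1.32]
 [-1.22 -1.3 ]
 [-0.9  -0.31]
 [-0.69  1.3 ]
 [-0.03  1.03]
 [-1.29 -0.97]
 [-0.    2.69]
 [-1.71 -1.12]
 [ 1.93  0.09]
 [ 1.36 -2.59]]
```

```bash
python3 -m jog '[{"fingers":0.094,"x":0.002,"y":0.001,"z":0.06,"spin":0},{"fingers":0.094,"x":0.002,"y":0.001,"z":0.12,"spin":0},{"fingers":0.094,"x":0.002,"y":0.001,"z":0.177,"spin":0},{"fingers":0.094,"x":0.002,"y":0.001,"z":0.177,"spin":0},{"fingers":0.02,"x":0.002,"y":0.001,"z":0.177,"spin":0},{"fingers":0.02,"x":0.002,"y":0.001,"z":0.177,"spin":0},{"fingers":0.02,"x":0.002,"y":0.001,"z":0.177,"spin":0},{"fingers":0.02,"x":0.002,"y":0.001,"z":0.177,"spin":0},{"fingers":0.02,"x":0.002,"y":0.001,"z":0.177,"spin":0},{"fingers":0.02,"x":0.002,"y":0.001,"z":0.177,"spin":0}]' 10
```

```text
time: 2.62
tcp_pos: [456.8, 253.9, 128.5]
tool_rot: [[-0.944, 0.329, -0.0], [0.329, 0.944, -0.0], [0.0, -0.0, -1.0]]
ft_force: [-0.6, -0.8, -0.0]
finger_gap: 37.2
finger_force: 0.0
```

```bash
python3 -m jog '[{"fingers":0.02,"x":0,"y":0,"z":0,"spin":0},{"fingers":0.02,"x":0,"y":0,"z":0,"spin":0},{"fingers":0.02,"x":0,"y":0,"z":-0.02,"spin":0},{"fingers":0.02,"x":0,"y":0,"z":-0.04,"spin":0},{"fingers":0.02,"x":0,"y":0,"z":-0.04,"spin":0}]' 10
```

```text
time: 3.25
tcp_pos: [457.9, 254.4, 169.6]
tool_rot: [[-0.944, 0.329, 0.003], [0.329, 0.944, 0.001], [-0.002, 0.002, -1.0]]
ft_force: [-0.1, -0.3, -2.7]
finger_gap: 29.8
finger_force: 10.0
```

```bash
python3 -m jog '[{"fingers":0.02,"x":-0.01,"y":0,"z":0,"spin":0},{"fingers":0.02,"x":-0.02,"y":0,"z":0,"spin":0},{"fingers":0.02,"x":-0.03,"y":0,"z":0,"spin":0},{"fingers":0.02,"x":-0.04,"y":0,"z":0,"spin":0},{"fingers":0.02,"x":-0.05,"y":0,"z":0.001,"spin":0},{"fingers":0.02,"x":-0.058,"y":0,"z":0.002,"spin":0},{"fingers":0.02,"x":-0.066,"y":0,"z":0.004,"spin":0},{"fingers":0.02,"x":-0.066,"y":0,"z":0.004,"spin":0}]' 10
python3 -m jog '[{"fingers":0.015,"x":0,"y":0,"z":0,"spin":0},{"fingers":0.015,"x":0,"y":0,"z":0,"spin":0},{"fingers":0.015,"x":0,"y":0,"z":-0.03,"spin":0},{"fingers":0.015,"x":0,"y":0,"z":-0.08,"spin":0},{"fingers":0.015,"x":0,"y":0,"z":-0.13,"spin":0},{"fingers":0.015,"x":0,"y":0,"z":-0.13,"spin":0}]' 50
python3 - <<'E'
from h import *
a=grab('scene','s2')['color'][60:300,340:500,::-1];b=grab('wrist','w3')['color'][:,:,::-1]
cv2.imwrite('pics/m2.png',np.hstack([cv2.resize(a,(320,480),interpolation=cv2.INTER_CUBIC),cv2.resize(b,(480,360))[:,:].copy() if 0 else cv2.copyMakeBorder(cv2.resize(b,(480,360)),0,120,0,0,0)]))
E
```

```text
time: 4.25
tcp_pos: [520.3, 231.9, 164.4]
tool_rot: [[-0.944, 0.329, 0.001], [0.329, 0.944, -0.0], [-0.001, 0.0, -1.0]]
ft_force: [-1.3, 0.8, -1.3]
finger_gap: 29.8
finger_force: 10.0
time: 5.0
tcp_pos: [522.4, 233.4, 300.8]
tool_rot: [[-0.945, 0.328, 0.013], [0.328, 0.945, 0.003], [-0.011, 0.007, -1.0]]
ft_force: [-0.3, -0.8, -1.5]
finger_gap: 29.8
finger_force: 50.0
```

View pics/m2.png

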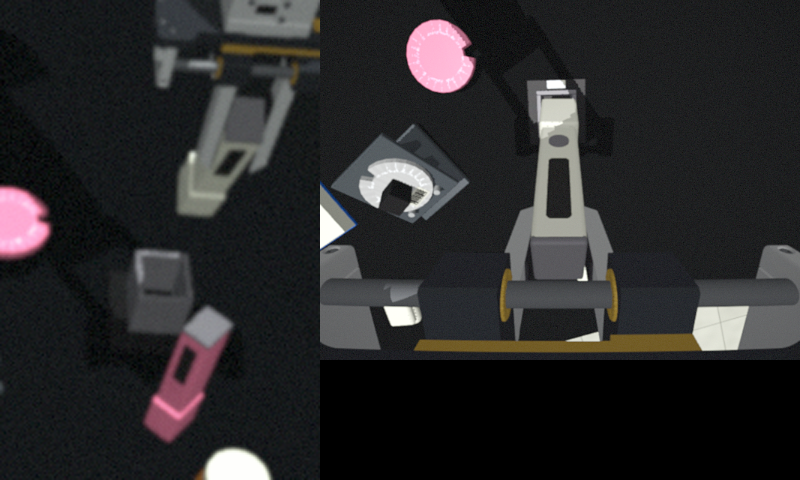

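The wand hangs tilted about 30° in the fingers, clear of the pocket: nose at wrist (745,130) after rescaling, with its lean toward tool -x. Next I work out the approach to the scan pose.

```bash
python3 - <<'E'
from fit import *
c,Rc,R=pose([475.15,-20.41,74.36,.25,.26,.52])
lab=c+Rc@[-32,0,10]; n=R[:,2]; print('lab',lab,n)
g=lab+n*(80+135); tcp=g-[0,0,19]
s=state(); T=np.array(s['tool_rot']); print('tcp target',tcp,'shift',T.T@(tcp-s['tcp_pos']))
print('spin',-(0.25-np.arctan2(-T[1,0],-T[0,0])))
E
```

```text
lab [503.93  -4.57  67.67] [0.48 0.12 0.87]
tcp target [607.44  21.86 235.25] shift [-152.39 -169.95   59.44]
spin -0.584585226439664
```

```bash
python3 -m jog '[{"fingers":0.015,"x":-0.03,"y":-0.035,"z":0,"spin":-0.1},{"fingers":0.015,"x":-0.06,"y":-0.07,"z":0,"spin":-0.2},{"fingers":0.015,"x":-0.09,"y":-0.105,"z":0,"spin":-0.3},{"fingers":0.015,"x":-0.12,"y":-0.14,"z":0.015,"spin":-0.4},{"fingers":0.015,"x":-0.152,"y":-0.17,"z":0.03,"spin":-0.5},{"fingers":0.015,"x":-0.152,"y":-0.17,"z":0.059,"spin":-0.585},{"fingers":0.015,"x":-0.152,"y":-0.17,"z":0.059,"spin":-0.585},{"fingers":0.015,"x":-0.152,"y":-0.17,"z":0.059,"spin":-0.585},{"fingers":0.015,"x":-0.152,"y":-0.17,"z":0.059,"spin":-0.585}]' 50
python3 - <<'E'
from h import *
b=grab('wrist','w4')['color'][:,:,::-1]; grab('scene','s4'); np.save('pics/st4.npy',state(),allow_pickle=True)
cv2.imwrite('pics/m3.png',cv2.resize(b[0:345,190:450],None,fx=1.73,fy=1.73,interpolation=cv2.INTER_CUBIC))
s=load('s4')['color'][90:290,230:390,::-1]
a=cv2.imread('pics/m3.png');q=cv2.resize(s,(336,420),interpolation=cv2.INTER_CUBIC);q=cv2.copyMakeBorder(q,0,a.shape[0]-420,0,0,0)
cv2.imwrite('pics/m3.png',np.hstack([a,q]));print(a.shape)
E
```

```text
time: 6.22
tcp_pos: [607.4, 22.4, 236.7]
tool_rot: [[-0.969, -0.248, 0.002], [-0.248, 0.969, -0.0], [-0.002, -0.001, -1.0]]
ft_force: [0.1, -0.0, -2.1]
finger_gap: 29.5
finger_force: 50.0
(597, 450, 3)
```

View pics/m3.png

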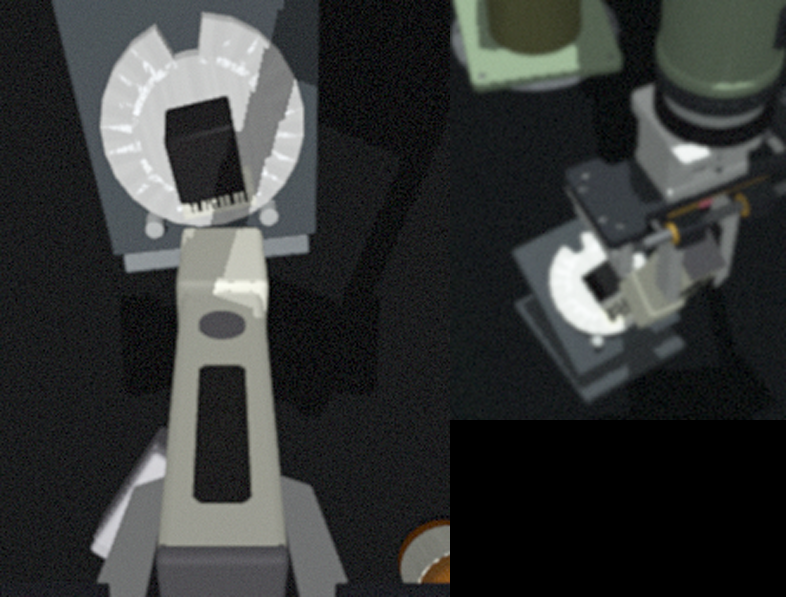

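The wrist crop shows the nose edge at crop (183,230)–(265,231), the tail edge at (160,547)–(287,547), the knob top at about (208,165), the label's outer edge at (180,213)–(250,205), pins at (155,228) and (268,215), and the notch at about (188,55). I fit everything jointly.

```bash
cat > fit2.py <<'E'
from fit import *
t,s,w=load('top0'),load('scene0'),load('w4'); st=np.load('pics/st4.npy',allow_pickle=True).item()
C=lambda X,Y:(292+(X-400)/4,235+Y/4); S=lambda X,Y:(250+(X-400)/4,185+(Y-300)/4); W=lambda X,Y:(190+X/1.73,Y/1.73)
O=[(t,(16,-16,50),C(567,148)),(t,(-16,-16,50),C(540,98)),(t,(-16,16,50),C(602,70)),(t,(16,-16,10),C(583,195)),(t,(16,16,10),C(642,168)),(t,(36,0,10),C(635,223)),
(s,(36,0,10),S(567,397)),(s,(-32,0,10),S(644,505)),(s,(-16,-16,50),S(668,442)),(s,(16,-16,50),S(636,405)),(s,(-16,16,50),S(610,490)),(s,(16,16,50),S(573,448)),
(w,(16,16,10),W(165,107)),(w,(16,-16,10),W(228,97)),(w,(16,16,50),W(167,139)),(w,(16,-16,50),W(237,125)),(w,(-16,16,50),W(182,200)),(w,(-16,-16,50),W(246,193)),(w,(-43,20,10),W(180,213)),(w,(-43,-20,10),W(250,205)),(w,(36,0,10),W(188,57)),(w,(50,0,10),W(178,20))]
Re=[(w,(-68,60,0),W(115,252)),(w,(-68,-60,0),W(312,237)),(s,(68,-60,0),S(640,303)),(s,(68,60,0),S(440,400)),(s,(-68,-60,0),S(760,525)),(t,(-68,-60,0),C(433,92)),(t,(-68,60,0),C(668,18))]
Re[0]=(w,(-68,60,0),W(115,252))
def un(p):
    x,y,ps,dx,dy,ph,tl,z=p; _,_,R=pose([0,0,0,ps,0,tl]); o=np.array([x,y,z]); c,sn=np.cos(ph),np.sin(ph)
    return o,R,o+R@[dx,dy,0],R@np.array([[c,-sn,0],[sn,c,0],[0,0,1]])
def res(p):
    o,R,c,Rc=un(p)
    r=[proj(g,c+Rc@np.array(q,float))[0]-uv for g,q,uv in O]+[proj(g,o+R@np.array(q,float))[0]-uv for g,q,uv in Re]
    return np.concatenate(r+[[(p[6]-.5236)/.02,(p[7]-78)/2]])
E
cat > fit3.py <<'E'
from fit2 import *
T=np.array(st['tool_rot']);P=np.array(st['tcp_pos'])
def wand(p):
    th,g,d=p; a=np.array([np.cos(th),0,-np.sin(th)]); z=np.array([-np.sin(th),0,-np.cos(th)])
    o=np.array([0,0,-19])-g*z+d*a; return o,a,z   # nose centre in tool frame
E
python3 - <<'E'
from fit3 import *
r=min((least_squares(res,[470,-20,ps,0,0,ph,.52,78],loss='soft_l1') for ps in(.1,.3) for ph in(-.4,0,.4)),key=lambda r:r.cost)
print(r.cost,r.x);print(res(r.x)[:-2].reshape(-1,2).T); np.save('pics/fit.npy',r.x)
o,R,c,Rc=un(r.x);print('c',c,'n',R[:,2],'lab',c+Rc@[-32,0,10])
def wr(p):
    o,a,z=wand(p);y=np.array([0,1,0]);pts=[(o+22*a+17*y,(265,231)),(o+22*a-17*y,(183,230)),(o+19*a+15*y+170*z,(287,547)),(o+19*a-15*y+170*z,(160,547))]
    e=[]
    for q,uv in pts: e.append(proj(w,P+T@q)[0]-W(*uv))
    return np.concatenate(e+[[(p[1]-135)/3,p[2]/3]])
best=least_squares(wr,[.5,135,0]);print('wand',best.x,best.fun);np.save('pics/wand.npy',best.x)
nose,a,z=wand(best.x);zw=T@z;nw=P+T@nose;n=R[:,2];print('ang to n',np.arccos(zw@n),'wand z',zw)
lab=c+Rc@[-32,0,10]
# re-aim: spin so headings match, then put nose 60 from label along wand z
dps=np.arctan2(n[1],n[0])-np.arctan2(zw[1],zw[0]);Rz=cv2.Rodrigues(np.array([0,0,dps]))[0];zz=Rz@zw
print('spin',-dps,'ang after',np.arccos(zz@n));tgt=lab+62*zz-Rz@T@nose
print('shift',T.T@(tgt-P),'label now in wand',[(lab-nw)@(T@a),(lab-nw)@T[:,1],(lab-nw)@zw])
E
```

```text
37.72013656165276 [476.86 -20.48   0.34   2.2    0.16   0.09   0.52  73.77]
[[-1.28 -1.4   0.04 -1.83  0.1  -2.04  0.22 -1.09  0.73 -0.01  2.27  2.67
  -0.74  0.16 -3.08 -2.25 -2.69 -1.48  0.75  1.4  -0.32  1.77 -0.61  1.12
  -0.12 -0.01 -0.13 -0.35  1.62]
 [ 0.77 -0.23 -0.33  1.96  1.59 -0.07  0.46  1.56  3.33 -1.13 -0.3  -3.66
  -0.4  -1.91 -0.19  0.01  3.    0.13  2.32 -0.42 -0.89  1.    1.74 -0.24
  -0.39 -0.63  1.38  2.05  0.17]]
c [475.12 -21.27  74.87] n [0.47 0.17 0.87] lab [504.88  -7.68  67.58]
wand [  0.43 145.17   6.51] [-4.14 -0.24 -1.14  0.34 -2.22  0.22 -3.59  0.25  3.39  2.17]
ang to n 0.10757937900787141 wand z [0.4  0.1  0.91]
spin -0.08708186590907446 ang after 0.1000533787923597
shift [15.98  4.44  2.11] label now in wand [np.float64(13.34858270906799), np.float64(-3.489108851067501), np.float64(-70.38642558801666)]
```

```bash
python3 - <<'E'
from fit3 import *
for sg,f in [(1,'soft_l1'),(2,'linear'),(.3,'linear')]:
    def wr(p):
        o,a,z=wand(p[:3]);y=np.array([0,1,0]);yo=y*p[3];pts=[(o+22*a+17*y,(265,231)),(o+22*a-17*y,(183,230)),(o+19*a+15*y+170*z,(287,547)),(o+19*a-15*y+170*z,(160,547))]
        e=[proj(w,P+T@(q+yo))[0]-W(*uv) for q,uv in pts]
        return np.concatenate(e+[[(p[1]-135.5)/sg,p[2]/sg,p[3]/2]])
    b=least_squares(wr,[.5,135,0,0],loss=f);print(b.x,b.fun)
E
```

```text
[  0.43 146.79   4.78   1.21] [-2.69 -0.19  0.55  0.37  0.14  0.23  0.    0.27 11.29  4.78  0.6 ]
[  0.42 144.57   6.99   1.33] [-2.37 -0.1   0.55  0.47  1.29  0.44 -0.47  0.49  4.54  3.5   0.66]
[  0.41 140.54   4.67   1.32] [-2.32  6.47  0.49  7.04  1.71 11.49 -0.88 11.54 16.81 15.57  0.66]
```

```bash
python3 -m jog '[{"fingers":0.015,"x":0.005,"y":0.001,"z":0.001,"spin":-0.03},{"fingers":0.015,"x":0.01,"y":0.002,"z":0.002,"spin":-0.06},{"fingers":0.015,"x":0.016,"y":0.003,"z":0.002,"spin":-0.087},{"fingers":0.015,"x":0.016,"y":0.003,"z":0.002,"spin":-0.087},{"fingers":0.015,"x":0.016,"y":0.003,"z":0.002,"spin":-0.087}]' 50
python3 - <<'E'
from fit3 import *
w5=grab('wrist','w5');s5=grab('scene','s5');t5=grab('top','t5');S5=state();np.save('pics/st5.npy',S5,allow_pickle=True)
P=S5['tcp_pos'];T=S5['tool_rot'];p=np.load('pics/fit.npy');o,R,c,Rc=un(p);lab=c+Rc@[-32,0,10]
no,a,z=wand([.425,145.5,5.5]);y=np.array([0,1,0])
def seg(im,g,A,B,col,sx,x0,y0):
    q=((proj(g,np.array([A,B]))-[x0,y0])*sx*16).astype(int);cv2.line(im,tuple(map(int,q[0])),tuple(map(int,q[1])),col,1,cv2.LINE_AA,4)
tiles=[]
for g,x0,y0,ww,hh,k in [(w5,190,0,260,345,1.73),(s5,260,170,117,100,3)]:
    im=cv2.resize(np.ascontiguousarray(g['color'][y0:y0+hh,x0:x0+ww,::-1]),None,fx=k,fy=k,interpolation=cv2.INTER_CUBIC)
    def bx(hx,hy,z0,z1,F,col):
        V={(i,j,l):F(i*hx,j*hy,(z0,z1)[l]) for i in(-1,1) for j in(-1,1) for l in(0,1)}
        for u in V:
            for v in V:
                if u<v and sum(m!=n for m,n in zip(u,v))==1: seg(im,g,V[u],V[v],col,k,x0,y0)
    Fw=lambda i,j,l:P+T@(no+i*a+(j+1.2)*y+l*z); Fc=lambda i,j,l:c+Rc@np.array([i,j,l])
    bx(22,17,0,50,Fw,(0,0,255));bx(19,15,50,170,Fw,(0,255,255));bx(16,16,10,50,Fc,(0,255,0));bx(60 and 11,20,10,10,lambda i,j,l:Fc(i-32,j,l),(255,0,255))
    seg(im,g,Fw(0,0,0),Fw(0,0,-62),(255,255,0),k,x0,y0); tiles.append(im)
h=max(i.shape[0] for i in tiles);cv2.imwrite('pics/m4.png',np.hstack([cv2.copyMakeBorder(i,0,h-i.shape[0],0,0,0) for i in tiles]))
nw=P+T@(no+1.2*y);print([(lab-nw)@(T@a),(lab-nw)@T[:,1],(lab-nw)@(T@z)],np.arccos((T@z)@R[:,2]))
E
```

```text
time: 6.95
tcp_pos: [590.7, 20.7, 233.6]
tool_rot: [[-0.944, -0.331, 0.0], [-0.331, 0.944, -0.0], [-0.0, -0.0, -1.0]]
ft_force: [-0.7, 0.2, -1.0]
finger_gap: 29.7
finger_force: 50.0
[np.float64(0.6947573685020032), np.float64(0.4494856829414293), np.float64(-60.254028891958136)] 0.0991600313117526
```

View pics/m4.png

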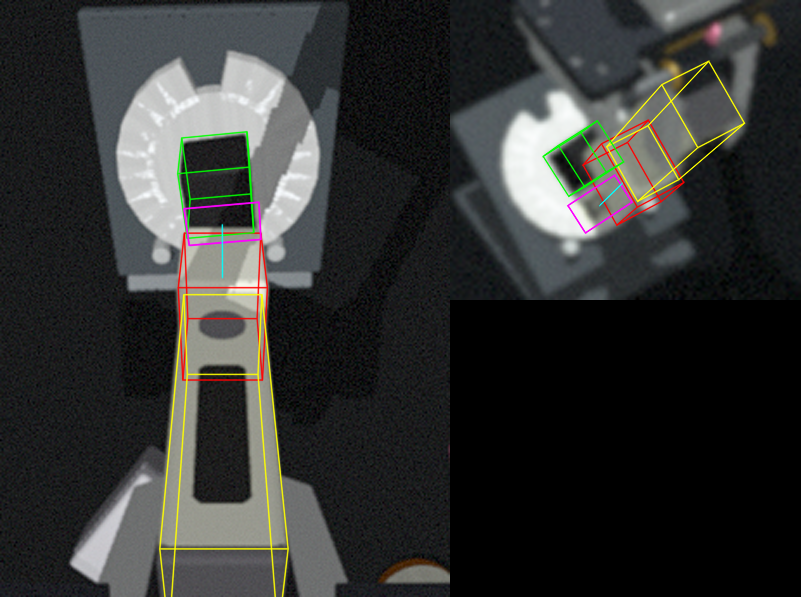

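The overlay matches in both views: the wand axis ends at crop (222,224), the middle of the label box, at about 60 mm and 0.1 rad off the normal. I hold here.

```bash
python3 -m jog '[{"fingers":0.015,"x":0,"y":0,"z":0,"spin":0},{"fingers":0.015,"x":0,"y":0,"z":0,"spin":0},{"fingers":0.015,"x":0,"y":0,"z":0,"spin":0},{"fingers":0.015,"x":0,"y":0,"z":0,"spin":0},{"fingers":0.015,"x":0,"y":0,"z":0,"spin":0},{"fingers":0.015,"x":0,"y":0,"z":0,"spin":0},{"fingers":0.015,"x":0,"y":0,"z":0,"spin":0},{"fingers":0.015,"x":0,"y":0,"z":0,"spin":0},{"fingers":0.015,"x":0,"y":0,"z":0,"spin":0},{"fingers":0.015,"x":0,"y":0,"z":0,"spin":0},{"fingers":0.015,"x":0,"y":0,"z":0,"spin":0},{"fingers":0.015,"x":0,"y":0,"z":0,"spin":0},{"fingers":0.015,"x":0,"y":0,"z":0,"spin":0},{"fingers":0.015,"x":0,"y":0,"z":0,"spin":0},{"fingers":0.015,"x":0,"y":0,"z":0,"spin":0},{"fingers":0.015,"x":0,"y":0,"z":0,"spin":0},{"fingers":0.015,"x":0,"y":0,"z":0,"spin":0}]' 50
python3 - <<'E'
from fit3 import *
# independent check of tilt: corner residuals against the scene view, varying theta
g=load('s5');st5=np.load('pics/st5.npy',allow_pickle=True).item();P=st5['tcp_pos'];T=st5['tool_rot'];g5=load('s5')
im=cv2.cvtColor(g5['color'],cv2.COLOR_RGB2GRAY).astype(float)
cv2.imwrite('pics/m5.png',cv2.resize(g5['color'][180:240,290:370,::-1],None,fx=8,fy=8,interpolation=cv2.INTER_CUBIC))
y=np.array([0,1,0])
for th in(.33,.43,.53):
    # keep nose/tail consistent with the wrist view: refit g,d for each th
    st4P=np.array(st['tcp_pos']);T4=np.array(st['tool_rot'])
    def wr(p):
        o,a,z=wand([th,p[0],p[1]]);return np.concatenate([proj(w,st4P+T4@q)[0]-W(224,r) for q,r in((o+22*a,230.5),(o+19*a+170*z,547))])
    b=least_squares(wr,[140,0]);o,a,z=wand([th,*b.x])
    print(th,b.x,'tail quad',((proj(g5,[P+T@(o+i*a+(j+1.2)*y+170*z) for i,j in((19,15),(19,-15),(-19,-15),(-19,15))])-[290,180])*8).round().tolist(),
     'nose low edge',((proj(g5,[P+T@(o+22*i*a+(17*j+1.2)*y) for i,j in((1,1),(1,-1),(-1,-1),(-1,1))])-[290,180])*8).round().tolist())
E
```

```text
time: 9.22
tcp_pos: [590.6, 20.8, 233.4]
tool_rot: [[-0.944, -0.331, 0.0], [-0.331, 0.944, -0.0], [0.0, -0.0, -1.0]]
ft_force: [-0.1, 0.3, -1.4]
finger_gap: 29.9
finger_force: 50.0
0.33 [121.86  26.73] tail quad [[414.0, -64.0], [285.0, -2.0], [388.0, 163.0], [517.0, 98.0]] nose low edge [[234.0, 242.0], [113.0, 303.0], [208.0, 461.0], [329.0, 397.0]]
0.43 [146.21   5.55] tail quad [[448.0, 83.0], [323.0, 146.0], [419.0, 314.0], [543.0, 249.0]] nose low edge [[230.0, 296.0], [111.0, 357.0], [201.0, 517.0], [319.0, 454.0]]
0.53 [164.9  -18.55] tail quad [[479.0, 218.0], [357.0, 280.0], [445.0, 449.0], [566.0, 384.0]] nose low edge [[227.0, 342.0], [110.0, 402.0], [194.0, 563.0], [309.0, 501.0]]
```

View pics/m5.png

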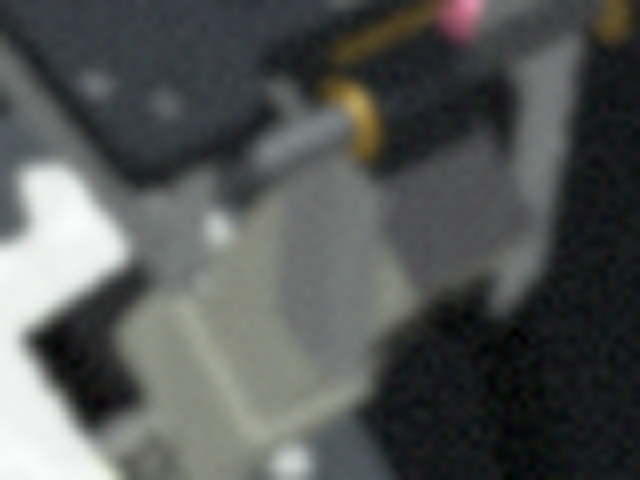

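The scene crop puts the tail corners at (415,295) and (535,235). That agrees with the 0.43 rad tilt to about 2 px, so the scan stands. Now I locate the emptied pocket and the reader by fitting them to the images, for the return.

```bash
cat > loc.py <<'E'
from h import *
from scipy.optimize import minimize
def val(gs,pts):
    out=[]
    for g,im in gs:
        q=proj(g,pts).astype(np.float32); out.append(cv2.remap(im,q[:,0].reshape(-1,1),q[:,1].reshape(-1,1),cv2.INTER_LINEAR).mean())
    return np.array(out)
def prep(names): return [(load(n),cv2.cvtColor(load(n)['color'],cv2.COLOR_RGB2GRAY).astype(np.float32)) for n in names]
def rect(hx,hy,z,n=25):
    u=np.linspace(-1,1,n); return np.array([(i*hx,s*hy,z) for i in u for s in(-1,1)]+[(s*hx,i*hy,z) for i in u for s in(-1,1)])
def place(p,P):
    c,s=np.cos(p[2]),np.sin(p[2]); return np.c_[P[:,0]*c-P[:,1]*s+p[0],P[:,0]*s+P[:,1]*c+p[1],P[:,2]]
def best(cost,p0,n=3):
    S=np.array([p0]+[np.add(p0,d) for d in((6,0,0),(0,6,0),(0,0,.1))]); r=minimize(cost,p0,method='Nelder-Mead',options=dict(initial_simplex=S,xatol=.05,fatol=.01)); return r.x,r.fun
E
python3 - <<'E'
from loc import *
np.set_printoptions(precision=2,suppress=True)
R=np.vstack([rect(31+d,26+d,72) for d in(-2,0,2)]);I=rect(24,19,72);Ou=rect(38,33,72)
a=np.linspace(0,2*np.pi,90)
rO=rect(81,81,34);rX=rect(90,90,34);ci=np.c_[51*np.cos(a),51*np.sin(a),0*a+34];co=np.c_[59*np.cos(a),59*np.sin(a),0*a+34]
for nm in (['t5'],['s5'],['t5','s5']):
    gs=prep(nm); print(nm,'stand',best(lambda p:-(2*val(gs,place(p,R))-val(gs,place(p,I))-val(gs,place(p,Ou))).sum(),[457,254,-.335]))
    print('reader',best(lambda p:-(val(gs,place(p,rO))-val(gs,place(p,rX))+val(gs,place(p,co))-val(gs,place(p,ci))).sum(),[463,-301,.2]))
t=load('t5');print('rim by eye',onz(t,(190,286.75),72))
E
```

```text
['t5'] stand (array([458.46, 252.47,  -0.29]), np.float64(-148.6854248046875))
reader (array([ 464.73, -300.37,    0.23]), np.float64(-249.76016235351562))
['s5'] stand (array([458.29, 253.12,  -0.31]), np.float64(-116.9264907836914))
reader (array([ 462.01, -299.68,    0.22]), np.float64(-261.1019592285156))
['t5', 's5'] stand (array([458.38, 252.64,  -0.3 ]), np.float64(-264.5390625))
reader (array([ 462.97, -300.28,    0.22]), np.float64(-502.055908203125))
rim by eye [456.91 251.21  72.  ]
```

```bash
python3 -m jog '[{"fingers":0.015,"x":0,"y":0.005,"z":-0.05,"spin":0.05},{"fingers":0.015,"x":0,"y":0.045,"z":-0.087,"spin":0.15},{"fingers":0.015,"x":0,"y":0.09,"z":-0.087,"spin":0.27},{"fingers":0.015,"x":0,"y":0.135,"z":-0.087,"spin":0.4},{"fingers":0.015,"x":0,"y":0.18,"z":-0.087,"spin":0.53},{"fingers":0.015,"x":0,"y":0.224,"z":-0.087,"spin":0.66},{"fingers":0.015,"x":0,"y":0.224,"z":-0.087,"spin":0.66},{"fingers":0.015,"x":0,"y":0.224,"z":-0.087,"spin":0.66},{"fingers":0.015,"x":0,"y":0.224,"z":-0.087,"spin":0.66}]' 50
```

```text
time: 10.35
tcp_pos: [517.0, 231.1, 320.4]
tool_rot: [[-0.948, 0.318, 0.0], [0.318, 0.948, -0.0], [-0.0, -0.0, -1.0]]
ft_force: [-0.7, -0.7, -1.4]
finger_gap: 30.1
finger_force: 50.0
```

```bash
python3 -m jog '[{"fingers":0.015,"x":0.001,"y":0,"z":0.06,"spin":0},{"fingers":0.015,"x":0.001,"y":0,"z":0.11,"spin":0},{"fingers":0.015,"x":0.001,"y":0,"z":0.122,"spin":0},{"fingers":0.015,"x":0.001,"y":0,"z":0.134,"spin":0},{"fingers":0.015,"x":0.001,"y":0,"z":0.146,"spin":0},{"fingers":0.015,"x":0.001,"y":0,"z":0.146,"spin":0}]' 50
```

```text
time: 11.1
tcp_pos: [515.8, 232.5, 174.7]
tool_rot: [[-0.948, 0.317, 0.0], [0.317, 0.948, 0.0], [-0.0, 0.0, -1.0]]
ft_force: [-0.6, -0.7, -1.4]
finger_gap: 29.8
finger_force: 50.0
```

```bash
python3 -m jog '[{"fingers":0.02,"x":0,"y":0,"z":0,"spin":0},{"fingers":0.02,"x":0.01,"y":0,"z":0,"spin":0},{"fingers":0.02,"x":0.02,"y":0,"z":0,"spin":0},{"fingers":0.02,"x":0.03,"y":0,"z":0,"spin":0},{"fingers":0.02,"x":0.038,"y":0,"z":0,"spin":0},{"fingers":0.02,"x":0.046,"y":0,"z":0,"spin":0},{"fingers":0.02,"x":0.054,"y":0,"z":0,"spin":0},{"fingers":0.02,"x":0.061,"y":0,"z":0,"spin":0},{"fingers":0.02,"x":0.061,"y":0,"z":0,"spin":0}]' 10
python3 - <<'E'
from h import *
a=grab('scene','s6')['color'][110:270,350:510,::-1];b=grab('wrist','w6')['color'][60:380,200:440,::-1]
cv2.imwrite('pics/m6.png',np.hstack([cv2.resize(a,(440,440),interpolation=cv2.INTER_CUBIC),cv2.resize(b,(330,440),interpolation=cv2.INTER_CUBIC)]))
E
```

```text
time: 12.22
tcp_pos: [462.1, 251.6, 180.7]
tool_rot: [[-0.949, 0.316, 0.013], [0.316, 0.949, -0.0], [-0.013, 0.004, -1.0]]
ft_force: [2.3, -4.9, 15.3]
finger_gap: 30.0
finger_force: 10.0
```

View pics/m6.png

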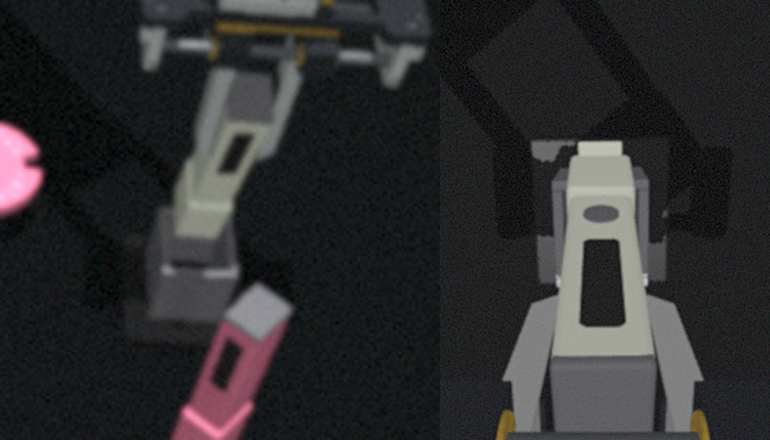

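The wrist view shows the wand still tilted, its nose apparently up on the robot-side rim (crop (600,160)), and 15 N is pushing up. I'll measure the wand's pose before mending this.

```bash
python3 - <<'E'
from fit3 import *
g=load('w6');s=state();P=s['tcp_pos'];T=s['tool_rot'];y=np.array([0,1,0.])
M=lambda X,Y:(200+(X-440)/1.375,60+Y/1.375)
def wr(p):
    o,a,z=wand(p[:3]);yo=y*p[3];pts=[(o+22*a+17*y,M(633,155)),(o+22*a-17*y,M(568,155)),(o+19*a+15*y+170*z,M(656,356)),(o+19*a-15*y+170*z,M(553,356))]
    return np.concatenate([proj(g,P+T@(q+yo))[0]-uv for q,uv in pts]+[[(p[1]-145)/6,p[2]/6,p[3]/2]])
b=least_squares(wr,[.3,140,0,0]);print(b.x,b.fun)
o,a,z=wand(b.x[:3]);st=np.array([458.4,252.7,0]);X=np.array([.951,-.309,0])
for n,q in(('nose',o),('a corner',o+22*a),('low corner',o-22*a)): r=P+T@q-st;print(n,'stand x',r@X,'z',r[2])
E
```

```text
[  0.24 139.18   1.69   0.36] [-1.23 -0.08  4.29 -0.09 -0.46  0.03 -1.06  0.05 -0.97  0.28  0.18]
nose stand x -28.753874583279732 z 64.32411182379509
a corner stand x -50.202035556578494 z 69.21277261635075
low corner stand x -7.305713609980949 z 59.435451031239424
```

```bash
python3 -m jog '[{"fingers":0.015,"x":0,"y":0,"z":-0.012,"spin":0},{"fingers":0.015,"x":-0.005,"y":0,"z":-0.025,"spin":0},{"fingers":0.015,"x":-0.0285,"y":0,"z":-0.025,"spin":0},{"fingers":0.015,"x":-0.0285,"y":0,"z":-0.025,"spin":0},{"fingers":0.015,"x":-0.0285,"y":0,"z":-0.025,"spin":0}]' 30
python3 -m jog '[{"fingers":0.02,"x":0,"y":0,"z":0.01,"spin":0},{"fingers":0.02,"x":0,"y":0,"z":0.018,"spin":0},{"fingers":0.02,"x":0,"y":0,"z":0.024,"spin":0},{"fingers":0.02,"x":0,"y":0,"z":0.024,"spin":0}]' 15
```

```text
time: 12.95
tcp_pos: [483.7, 242.8, 198.8]
tool_rot: [[-0.948, 0.317, -0.002], [0.317, 0.948, -0.0], [0.002, -0.001, -1.0]]
ft_force: [-1.0, 0.2, -1.7]
finger_gap: 29.8
finger_force: 30.0
time: 13.45
tcp_pos: [484.1, 242.6, 174.5]
tool_rot: [[-0.948, 0.317, -0.002], [0.317, 0.948, -0.001], [0.001, -0.001, -1.0]]
ft_force: [-0.4, -0.6, -1.6]
finger_gap: 30.0
finger_force: 15.0
```

```bash
python3 -m jog '[{"fingers":0.02,"x":0,"y":0,"z":0.008,"spin":0},{"fingers":0.02,"x":0,"y":0,"z":0.016,"spin":0},{"fingers":0.02,"x":0,"y":0,"z":0.016,"spin":0}]' 10
python3 -m jog '[{"fingers":0.02,"x":0.006,"y":0,"z":0.0,"spin":0},{"fingers":0.02,"x":0.012,"y":0,"z":0.002,"spin":0},{"fingers":0.02,"x":0.018,"y":0,"z":0.004,"spin":0},{"fingers":0.02,"x":0.024,"y":0,"z":0.006,"spin":0},{"fingers":0.02,"x":0.024,"y":0,"z":0.006,"spin":0}]' 8
```

```text
time: 13.82
tcp_pos: [484.0, 242.5, 158.3]
tool_rot: [[-0.948, 0.317, -0.002], [0.317, 0.948, -0.001], [0.002, -0.001, -1.0]]
ft_force: [0.1, -0.5, -1.2]
finger_gap: 30.2
finger_force: 10.0
time: 14.45
tcp_pos: [460.9, 250.7, 153.1]
tool_rot: [[-0.948, 0.317, -0.001], [0.317, 0.948, 0.0], [0.001, -0.0, -1.0]]
ft_force: [-0.9, 0.5, -1.7]
finger_gap: 30.2
finger_force: 8.0
```

```bash
python3 -m jog '[{"fingers":0.02,"x":0.003,"y":0.001,"z":0.006,"spin":0},{"fingers":0.02,"x":0.003,"y":0.001,"z":0.012,"spin":0},{"fingers":0.02,"x":0.003,"y":0.001,"z":0.018,"spin":0},{"fingers":0.02,"x":0.003,"y":0.001,"z":0.022,"spin":0},{"fingers":0.02,"x":0.003,"y":0.001,"z":0.022,"spin":0}]' 8
python3 - <<'E'
from fit3 import *
from loc import prep
g=grab('wrist','w7');s=state();np.save('pics/st7.npy',s,allow_pickle=True)
im=g['color'].astype(int)
# wand visible face profile down the centre column and widths
for v in range(120,345,8):
    r=im[v,230:410].sum(1)//3; print(v,''.join('%4d'%x for x in r[::9]))
P=s['tcp_pos'];T=s['tool_rot']
for th,gg in((0,135),(.1,139),(.2,139)):
    o,a,z=wand([th,gg,2]);print(th,proj(g,[P+T@(o+22*a),P+T@(o+19*a+170*z),P+T@(o-19*a+170*z)]).round(0).tolist())
E
```

```text
time: 15.08
tcp_pos: [459.0, 252.1, 130.7]
tool_rot: [[-0.948, 0.317, -0.001], [0.317, 0.948, -0.0], [0.001, -0.001, -1.0]]
ft_force: [1.1, -0.6, -1.9]
finger_gap: 30.0
finger_force: 8.0
120   32  33  33  32  41  20  30  35  33  41  33  20  23  30  19  35  21  36  24  38
128   40  32  31  29  35  35  36  26  37  38  30  32  19  20  18  38  38  37  33  30
136   30  35  38  39  31  37  35  37  33  26  20  37  17  21  20  14  32  25  28  32
144   29  38  32  32  35  26  36  31  33  31  31  36  25  21  16  22  34  33  33  27
152   20  37  25  18  29  33  23  27  36  33  35  22  26  22  27  25  16  25  38  23
160   20  16  41  34  30  27  39  36  30  17  10  28  25  23  20  18  24  26  32  33
168   28  31  34  21  23  28  23  22  23  17  18  23  22  32  23  15  21  16  29  35
176   22  27  13  27 107 104 103 110 224 187 187 189  37  36  32  26  29  18  17  31
184   25  30  25   9 107 103  38  39 186 186 187 184  30  36  38  33  21  25  29  23
192   27  26  20  20  38  29  36  30  34  30  41  37  35  31  36  35  44  22  26   2
200   17  23  27  22  35  33  76  79  75  81  84  81  79  85  4
[... 1008 characters left out ...]
1 152 152 125 133 126  32  32  37
304   38  24  40  72 127 128 147 157 154 151 152 156 150 152 125 126 126  34  32  31
312   27  42  33 130 127 126  83  81  86  79  82  82  84  86  97 127 126  38  42  29
320   36  35  37 128 127 128  99  99 105  96  98  99 100 102  72 128 129 131  27  34
328   37  31  69 129 129 129  94 100 101 103 103 100  95 100  69 125 130 130  23  20
336   37  32 113 132 130  85  97  96 101 100 102 101  97  99  60 128 129 130  36  39
344   32  40  41 130 126  32  95 102 100  97 101  99  97  98  40 131 128  98  37  34
0 [[318.0, 210.0], [318.0, 301.0], [318.0, 383.0]]
0.1 [[318.0, 193.0], [318.0, 306.0], [318.0, 380.0]]
0.2 [[318.0, 178.0], [318.0, 315.0], [318.0, 382.0]]
```

```bash
python3 -m jog '[{"fingers":0.02,"x":0,"y":0,"z":0.004,"spin":0},{"fingers":0.02,"x":0.002,"y":0,"z":0.004,"spin":0},{"fingers":0.094,"x":0.002,"y":0,"z":0.004,"spin":0},{"fingers":0.094,"x":0.002,"y":0,"z":0.004,"spin":0},{"fingers":0.094,"x":0.002,"y":0,"z":0.004,"spin":0},{"fingers":0.094,"x":0.002,"y":0,"z":0.004,"spin":0},{"fingers":0.094,"x":0.002,"y":0,"z":-0.05,"spin":0},{"fingers":0.094,"x":0.002,"y":0,"z":-0.1,"spin":0},{"fingers":0.094,"x":0.002,"y":0,"z":-0.16,"spin":0},{"fingers":0.094,"x":0.002,"y":0,"z":-0.18,"spin":0},{"fingers":0.094,"x":0.002,"y":0,"z":-0.18,"spin":0}]' 8
python3 - <<'E'
from h import *
g=grab('wrist','w8');t=grab('top','t8');b=load('w2');P=state()['tcp_pos'];print(P)
im=g['color'].astype(int)
# tail top face: grey (~100) patch; compare with model quad of upright tail at z=182
m=((abs(im.sum(2)//3-105)<18)).astype(np.uint8);m[:190]=0;m[262:]=0;m[:,:285]=0;m[:,355:]=0
n,l,s,c=cv2.connectedComponentsWithStats(m);i=1+s[1:,4].argmax();print(s[i],c[i])
R=np.array([[.948,.317],[-.317,.948]])
def top_gray(nm):
    G=cv2.cvtColor(load(nm)['color'],cv2.COLOR_RGB2GRAY);return G[245:320,150:250].astype(int)
print('top diff vs t0',(abs(top_gray('t8')-top_gray('top0'))>25).sum(),'ref empty',(abs(top_gray('t5')-top_gray('top0'))>25).sum())
for dx in(-6,0,6): print(dx,proj(g,[[458.4+dx,252.7-dx*.33,182]]))
E
```

```text
time: 16.5
tcp_pos: [458.7, 253.3, 313.8]
tool_rot: [[-0.948, 0.317, 0.005], [0.317, 0.948, 0.002], [-0.004, 0.003, -1.0]]
ft_force: [0.0, 0.3, -0.6]
finger_gap: 93.8
finger_force: 0.0
[456.95696402 252.67829127 310.14409973]
[285 203  67  41 157] [332.7388535  230.41401274]
top diff vs t0 2561 ref empty 3744
-6 [[316.56506142 224.76005222]]
0 [[316.59898605 231.48453113]]
6 [[316.63257615 238.13648928]]
```

```bash
python3 - <<'E'
from h import *
for n in('w2','w8'):
    im=load(n)['color'].astype(int).sum(2)//3;print(n)
    for v in range(164,270,5): print(v,''.join('%4d'%x for x in im[v,284:356:4]))
E
```

```text
w2
164   56  55 134 114  59  91 237 236 236 237 236 212  55  58  59  53  63  57
169   59  55  58  61  57  78 237 233 235 235 235 212  53  56  57  55  57  62
174   51  62  49  51  60  51  54  47  50  55  55  53  57  61  53  57  56  59
179   55  56  53 115 115 113 112 114 114 111 113 113 113 113 113  59  56  52
184   50  55  90 146 147 147 142 142 143 144 141 144 143 144 143  54  55  58
189   58  56  81 142  88 117 201 200 202 203 203 208 105 100 147  49  53  50
194   58  56  67 144  90 188 196 149 126 125 149 196 180 101 147  45  51  54
199   55  51  71 146  95 163 195 115  68  53 118 195 166 105 145  47  51  47
204   57  54  50 144  95 180 196  47  47  51  63 199 175 102 147  45  49  48
209   54  49 141 145  96 198 198 195 195 196 195 198 194  99 144 135 136 134
214  129 139 138 144 104 143 143 143 142 143 142 145 144 105 142 129 131 134
219  125 138 134 144 110 146 146 147 143 143 144 143 147 101 160 127 130 126
224  121 138 134 244 101 144 142 145 142 139 140 142 142 110 245 121 130 130
229  107 134 134 245 145 144 142 143 144 140 142 142 141 104 243 124 125 125
234   90 132 131 24
[... 1593 characters left out ...]
127  69
229  136 136 129 222 158 146 141 140 141 142 141 142 137 222 198 123 122  63
234  125 132 127 198 219 142 141 142 142 138 142 141 137 155 139 123 126  69
239   52  47  55  53  56 142 140 141 143 142 144 141 139  43  55  53  51  53
244   57  56  44  54  55  76  73  77  65  61  65  61  56  53  51  47  45  55
249   54  48  49  53  55  45  50  56  52  52  58  52  55  53  39  56  50  49
254   52  55  51  53  49  54  44  58  51  56  52  46  56  53  52  48  52  55
259   46  51  53  49  48  52  48  50  54  51  55  51  48  51  52  55  51  52
264   51  47  54  56  48  57  46  49  55  47  47  56  54  52  49  54  53  50
269   55  49  44  50  49  55  51  52  48  51  51  40  47  52  45  50  49  46
```

Wrist grey levels: the tail face is at rows 202–243, columns 302–334, upright inside the pocket rim, so the wand is back in and released. Next I refit the carrier with the rest's known height and slope to see how much its position depends on them.

```bash
python3 - <<'E'
from fit2 import *
w5=load('w5');W5=lambda X,Y:(190+X/1.73,Y/1.73)
O2=O+[(w5,(16,16,10),W5(181,138)),(w5,(16,-16,10),W5(247,132)),(w5,(36,0,10),W5(205,88)),(w5,(50,0,10),W5(204,55))]
def res2(p,sz):
    o,R,c,Rc=un(p);r=[proj(g,c+Rc@np.array(q,float))[0]-uv for g,q,uv in O2]+[proj(g,o+R@np.array(q,float))[0]-uv for g,q,uv in Re]
    return np.concatenate(r+[[(p[6]-.5236)/.01,(p[7]-78)/sz]])
S=state();T=S['tool_rot'];P=S['tcp_pos']
for sz in(.1,2,50):
    r=least_squares(res2,np.load('pics/fit.npy'),args=(sz,),loss='soft_l1');o,R,c,Rc=un(r.x);n=R[:,2];yk=Rc[:,1]
    h=np.arctan2(yk[1],yk[0])+np.pi/2;G=c+35*n;tcp=G-[0,0,19]
    print(sz,r.cost,r.x,'G',G,'heading',h,'spin',-(h-np.arctan2(-T[1,0],-T[0,0])),'shift',T.T@(tcp-P),'yk z',yk[2])
E
```

```text
0.1 44.6672961200707 [476.68 -20.56   0.34   1.36   0.2    0.1    0.52  77.98] G [492.14 -15.36 108.98] heading 0.4254435593988892 spin -0.7482944820903212 shift [-118.75 -242.76  220.27] yk z -0.05087730251336632
2 41.80092406734214 [476.97 -20.48   0.34   2.37   0.25   0.1    0.52  74.37] G [491.65 -15.56 105.84] heading 0.4236575298821297 spin -0.7465084525735617 shift [-118.36 -243.1   223.41] yk z -0.0483039869176065
50 40.49962226554001 [476.96 -20.45   0.34   2.56   0.3    0.1    0.52  73.33] G [491.51 -15.63 104.9 ] heading 0.42301924126961565 spin -0.7458701639610477 shift [-118.25 -243.21  224.35] yk z -0.048231489466040146
```

```bash
python3 -m jog '[{"fingers":0.094,"x":-0.02,"y":-0.04,"z":0,"spin":-0.12},{"fingers":0.094,"x":-0.04,"y":-0.08,"z":0,"spin":-0.24},{"fingers":0.094,"x":-0.06,"y":-0.12,"z":0,"spin":-0.38},{"fingers":0.094,"x":-0.08,"y":-0.165,"z":0.03,"spin":-0.5},{"fingers":0.094,"x":-0.1,"y":-0.205,"z":0.06,"spin":-0.62},{"fingers":0.094,"x":-0.119,"y":-0.243,"z":0.1,"spin":-0.748},{"fingers":0.094,"x":-0.119,"y":-0.243,"z":0.15,"spin":-0.748},{"fingers":0.094,"x":-0.119,"y":-0.243,"z":0.15,"spin":-0.748},{"fingers":0.094,"x":-0.119,"y":-0.243,"z":0.15,"spin":-0.748}]' 20
python3 - <<'E'
from h import *
g=grab('wrist','w9');S=state();P=S['tcp_pos'];T=S['tool_rot'];print(P,T.tolist(),'err tool',T.T@(np.array([492.1,-15.4,90])-P))
im=g['color'].astype(int).sum(2)//3
q=proj(g,[[492.1,-15.4,105]])[0];print('knob exp',q)
for v in range(int(q[1])-60,int(q[1])+70,5): print(v,''.join('%4d'%x for x in im[v,int(q[0])-50:int(q[0])+52:5]))
E
```

```text
time: 17.73
tcp_pos: [493.4, -15.0, 161.8]
tool_rot: [[-0.911, -0.413, -0.0], [-0.413, 0.911, 0.0], [0.0, 0.0, -1.0]]
ft_force: [0.6, -0.2, 0.2]
finger_gap: 94.0
finger_force: 0.0
[494.43460072 -15.03132297 163.00191096] [[-0.9105906019364592, -0.41330254323813104, 0.0024007119547623627], [-0.41330471406131225, 0.9105926605132681, -0.00046899260634604173], [-0.00199223484905037, -0.0014192858277230218, -0.9999970083095475]] err tool [ 2.42367838  0.73279239 72.99626077]
knob exp [316.95112943 256.42638413]
196  191 196 194 109 113 118 118 116 122 122 116 117 120 119 116 118 118 119 112 120 121
201  190 191 213 118 116 114 118 116 116 121 118 117 120 119 116 119 115 115 116 118 118
206  195 185 121 118 117 115 121 117 118 124 117 117 121 120 120 122 113 120 121 115 114
211  217 128 118 116 122 117 120 115 121 119 116 117 117 121 120 121 117 114 112 119 118
216  118 121 117 119 120 118 118 120 121 117 122 114 122 120 118 120 121 119 118 119 118
221  118 120 115 122 117 117  69  20  20  17  19  15  21  18  21 113 116 120 118 116 114
226  117 115 118 120 120 117  33  24  25  16  27  18  
[... 1025 characters left out ...]
9  21  18  12  25  25  11  29  23  17  11  14  19  12  17  24  26  19  26  30
291   22  18  23  12  23  20  10  18  21  21  28  24  24  27  23  28  27  22  30  30  27
296    9  32  14  12  28  24  27  25  26  26  18  25  20  27  10  22  18  22  18  33   9
301   24  27  24  22  13  31  19  31  24  17  14  27  30  21  23  14  28  27  27  32  19
306   35  25  16  18  19  21  15  26  27  22  26  19  34  24  28  31  21  22  26  19  33
311   27   2  18  30  27  15  21  23  22  19  27  23  21  17  12  25  20  16  20  27  19
316   26  25  32  29  26  21   6  16  24  22  27  17  19  27  27  15  26  29  29  20  36
321   15  23  25  27   9  31  12  17  13  21  13  29  24  14  15  17  16  25  27  20  31
```

The wrist columns show the knob's edges vertical at columns 295 and 340, centred at 318 and aligned with the fingers. I descend and grip.

```bash
python3 -m jog '[{"fingers":0.094,"x":0.001,"y":0,"z":0.04,"spin":0},{"fingers":0.094,"x":0.001,"y":0,"z":0.065,"spin":0},{"fingers":0.094,"x":0.001,"y":0,"z":0.072,"spin":0},{"fingers":0.05,"x":0.001,"y":0,"z":0.072,"spin":0},{"fingers":0.02,"x":0.001,"y":0,"z":0.072,"spin":0},{"fingers":0.02,"x":0.001,"y":0,"z":0.072,"spin":0},{"fingers":0.02,"x":0.001,"y":0,"z":0.072,"spin":0},{"fingers":0.02,"x":0.001,"y":0,"z":0.072,"spin":0},{"fingers":0.02,"x":0.001,"y":0,"z":0.072,"spin":0},{"fingers":0.02,"x":0.001,"y":0,"z":0.072,"spin":0},{"fingers":0.02,"x":0.001,"y":0,"z":0.072,"spin":0}]' 15
```

```text
time: 19.15
tcp_pos: [492.4, -15.6, 89.5]
tool_rot: [[-0.911, -0.412, 0.0], [-0.412, 0.911, 0.0], [-0.0, 0.0, -1.0]]
ft_force: [-0.6, 1.0, 0.9]
finger_gap: 33.5
finger_force: 14.8
```

```bash
python3 -m jog '[{"fingers":0.02,"x":0,"y":0,"z":-0.015,"spin":0},{"fingers":0.02,"x":0,"y":0,"z":-0.04,"spin":0},{"fingers":0.02,"x":0,"y":0,"z":-0.08,"spin":0},{"fingers":0.02,"x":0,"y":0,"z":-0.12,"spin":0},{"fingers":0.02,"x":0,"y":0,"z":-0.12,"spin":0}]' 15
python3 - <<'E'
from h import *
g=grab('wrist','w10');s=grab('scene','s10');grab('top','t10');S=state();print(S['tcp_pos'],S['finger_gap'],S['joint_pos'].round(2))
im=g['color'].astype(int).sum(2)//3
for v in range(60,330,8): print(v,''.join('%4d'%x for x in im[v,200:440:9]))
E
```

```text
time: 19.77
tcp_pos: [495.3, -16.4, 213.8]
tool_rot: [[-0.911, -0.413, 0.009], [-0.413, 0.911, -0.002], [-0.007, -0.006, -1.0]]
ft_force: [0.2, -0.0, -2.3]
finger_gap: 32.0
finger_force: 15.0
[491.20237252 -15.47575642 207.97937632] 32.096068356845805 [-0.21  0.03  1.74 -0.    1.38 -2.2 ]
60   25  16  14  27  10  18  21  14   6  20   0  19  20   5  20  12  13  29  15  29  24  10  19   0  18  15  13
68   19  15  24  21  25  22  16  20  29  24  12  16  10  21  21  21   5  17  25  13  14   1   0   6   4  13  19
76    7  15  21  20  20  18  16  15  21   4  13  19   7  18  23  16  22  11  12  20  14   6  11   6   9   0  12
84   10  17  11  21  23  22  10  11  14  13  18  19  13  19  26   5  23  18  14  16   1  22  11  10  10   3   8
92   15  11  11  16  17  26  26  23  21  18  25  17  12  18  26  26  24  18  23  15  13  28  11  15  12  17   2
100   20  14  16  15  25  25  15  23  21   8  15  12  22  14   9  26  19  23   2   0  23  26   7  15  29  25  11
108   30  18  28  24  20  29  22  10  18   0  18   2  22  21  12  10   9  13  28   7  16  12  20  25  16  10   7
116   16  14  11   4  32
[... 2326 characters left out ...]
97  98  38  25  23  22
284   21  13   9  28  97  96 104  95  89  88   8  25   5  14  22   6  10  83  87  83 100 100 102  19   8  19  22
292   16  31  14   9  23 101 102  84  88  85  14  27  18  30  11   6  20  36  89  84  99 101  25  22   9  22   8
300   27  14   3  19  15  26  88  85  87  46  22  20  14   7  15   2  21   6  86  87  96  18  25   7  24   4  25
308    7  22   1  17  21   5  64  87  83  25  25  15  10  15  16  18  12  12  88  84  83  26  21  20   5  24   8
316   23  17  22  27  18  25  86  84  83  22  19  14  22  13  16  23  14  15  89  88  87  24   5  18  13  11  27
324   20  20  27  26  22  16  84  86  87  18  23  25  16  15   9  21  15  15  83  86  88  43  21  18  15  34   3
```

The carrier is lifted, with its notch at the top of the wrist picture (columns 308–340), i.e. toward tool +x. It must swing +3.35 rad to face the key. Next I carry it over to the well.

```bash
python3 -m jog '[{"fingers":0.02,"x":0.01,"y":-0.015,"z":0,"spin":0.18},{"fingers":0.02,"x":0.02,"y":-0.03,"z":0,"spin":0.36},{"fingers":0.02,"x":0.03,"y":-0.045,"z":0,"spin":0.54},{"fingers":0.02,"x":0.04,"y":-0.06,"z":0,"spin":0.72},{"fingers":0.02,"x":0.05,"y":-0.075,"z":0,"spin":0.9},{"fingers":0.02,"x":0.06,"y":-0.09,"z":0,"spin":1.08},{"fingers":0.02,"x":0.07,"y":-0.105,"z":0,"spin":1.26},{"fingers":0.02,"x":0.08,"y":-0.12,"z":0,"spin":1.44},{"fingers":0.02,"x":0.09,"y":-0.135,"z":0,"spin":1.62},{"fingers":0.02,"x":0.1,"y":-0.15,"z":0,"spin":1.8},{"fingers":0.02,"x":0.11,"y":-0.165,"z":0,"spin":1.98},{"fingers":0.02,"x":0.12,"y":-0.18,"z":0,"spin":2.16},{"fingers":0.02,"x":0.13,"y":-0.195,"z":0,"spin":2.34},{"fingers":0.02,"x":0.14,"y":-0.21,"z":0,"spin":2.52},{"fingers":0.02,"x":0.15,"y":-0.225,"z":0,"spin":2.7},{"fingers":0.02,"x":0.155,"y":-0.245,"z":0,"spin":2.87},{"fingers":0.02,"x":0.155,"y":-0.245,"z":0,"spin":3.04},{"fingers":0.02,"x":0.155,"y":-0.245,"z":0,"spin":3.2},{"fingers":0.02,"x":0.155,"y":-0.245,"z":0,"spin":3.348},{"fingers":0.02,"x":0.155,"y":-0.245,"z":0,"spin":3.348}]' 20
python3 -m jog '[{"fingers":0.02,"x":0,"y":0,"z":0.05,"spin":0},{"fingers":0.02,"x":0,"y":0,"z":0.1,"spin":0},{"fingers":0.02,"x":0,"y":0,"z":0.125,"spin":0},{"fingers":0.02,"x":0,"y":0,"z":0.125,"spin":0},{"fingers":0.02,"x":0,"y":0,"z":0.125,"spin":0}]' 20
python3 - <<'E'
from h import *
grab('wrist','w11');grab('top','t11');s=grab('scene','s11');S=state();print(S['tcp_pos'],S['finger_gap'],S['joint_pos'].round(2),np.arctan2(S['tool_rot'][1,0],S['tool_rot'][0,0]))
g=load('w11');im=g['color'].astype(int).sum(2)//3
for v in range(90,330,8): print(v,''.join('%4d'%x for x in im[v,200:440:9]))
E
```

```text
time: 22.42
tcp_pos: [451.1, -301.8, 207.0]
tool_rot: [[0.976, 0.219, -0.004], [0.219, -0.976, 0.003], [-0.003, -0.004, -1.0]]
ft_force: [0.2, 0.5, -1.3]
finger_gap: 32.1
finger_force: 20.0
time: 23.05
tcp_pos: [452.8, -303.3, 85.2]
tool_rot: [[0.976, 0.218, 0.001], [0.218, -0.976, -0.001], [0.001, 0.001, -1.0]]
ft_force: [-0.2, -0.2, -1.6]
finger_gap: 31.9
finger_force: 20.0
[ 453.4017784  -303.8595164    86.26825265] 31.67249990285304 [-0.75  0.27  1.73 -0.    1.14  0.6 ] 0.219271646630624
90    4  15   5  10   0  16  20  14  24  18   3  22   7  19  12  21  18  29  15  21  23  12  17  16  17  20  20
98   26  21  19  15  24  19   4  27  21  16  23  12  18  16  13  11  16  19  21  16   4  16  17   5  14  10  20
106   11   4  21   9   6  21  18  25  14   5  21   7  14   7  19  22  13  12   2   2  21  24  25  22  30   6  14
114  212 214 216 217 217 218 217 217 219 218 219 219 219 217 220 219 218 218 217 220 217 218 218 218 218 214 216
122  215 213 214 213 213 213 214 214 214 214 212 213 213 215 214 212 216 216 215 216 212 215 216 216 214 214 215
130  214 214 214 212 213 215 215 214 215
[... 2084 characters left out ...]
68 169 150 134 135 214
282  130 135 130 132 101 100  98  95  90  89  14  23  14   7   7  28  24  86  80  86 168 174 168 133 134 133 217
290  132 131 128 133 132 101 103  91  87  86  23  12  23  13  18  25   8  63  83  87 192 163 130 132 128 130 216
298  133 128 134 129 132 133 101  85  89  60  26  20   7  15  20  18  11  17  85  85 167 136 135 132 131 128 188
306  131 129 127 215 214 195 123  89  82  16  10  12  13  19  26   9  11  15  91  87 108 165 129 129 130 127 130
314  205 215 212 212 212 213  85  92  88  17  22  29  21  19  15  27   7  22  86  87  88 212 215 214 214 213  31
322  151 211 210 211 212 212  86  88  84  16   6  19   7  11   8  27  16  17  83  82  90 209 212 210 213 211   9
```

```bash
python3 -m jog '[{"fingers":0.02,"x":0,"y":0,"z":0.01,"spin":0},{"fingers":0.02,"x":0,"y":0,"z":0.02,"spin":0},{"fingers":0.02,"x":0,"y":0,"z":0.026,"spin":0},{"fingers":0.02,"x":0.003,"y":0,"z":0.031,"spin":0},{"fingers":0.02,"x":0.006,"y":0,"z":0.036,"spin":0},{"fingers":0.02,"x":0.006,"y":0,"z":0.036,"spin":0}]' 8
```

```text
time: 23.95
tcp_pos: [459.7, -301.5, 49.1]
tool_rot: [[0.976, 0.217, 0.003], [0.217, -0.976, -0.0], [0.002, 0.001, -1.0]]
ft_force: [2.7, 2.3, 2.4]
finger_gap: 32.5
finger_force: 8.0
```

```bash
python3 -m jog '[{"fingers":0.02,"x":0.001,"y":0,"z":0.003,"spin":0},{"fingers":0.02,"x":0.002,"y":0,"z":0.006,"spin":0},{"fingers":0.02,"x":0.003,"y":0,"z":0.009,"spin":0},{"fingers":0.02,"x":0.003,"y":0,"z":0.009,"spin":0}]' 8
python3 - <<'E'
from h import *
grab('wrist','w12');S=state();print(S['tcp_pos'],S['finger_gap'])
g=load('w12');im=g['color'].astype(int).sum(2)//3
for v in range(130,330,8): print(v,''.join('%4d'%x for x in im[v,200:440:9]))
P=S['tcp_pos'];print(proj(g,[[463+44*np.cos(.22),-300.3+44*np.sin(.22),34],[463+54*np.cos(.22),-300.3+54*np.sin(.22),34]]))
E
```

```text
time: 24.45
tcp_pos: [462.7, -301.0, 41.1]
tool_rot: [[0.976, 0.217, 0.003], [0.217, -0.976, -0.001], [0.003, 0.001, -1.0]]
ft_force: [1.1, 4.4, 8.3]
finger_gap: 32.5
finger_force: 8.0
[ 462.65616252 -301.0499169    41.11021658] 32.44003176500228
130  213 215 215 214 213 212 212 215 213 215 213 216 215 214 215 215 214 215 214 214 216 215 215 214 213 215 213
138  212 211 214 213 214 212 213 214 214 215 213 213 215 216 211 214 214 215 213 216 214 214 215 215 214 215 213
146  215 214 214 212 213 213 213 212 212 212 215 214 212 214 213 213 213 212 214 213 212 213 213 215 216 214 213
154  211 213 215 213 214 214 213 214 214 213 215 214 214 213 213 215 215 213 214 213 214 214 214 216 215 213 212
162  212 213 213 213 214 214 213 213 213 212 214 213 215 214 213 214 216 213 212 215 215 214 214 214 214 213 214
170  212 213 213 212 215 213 213 214 215 213 214 213 215 212 214 214 213 213 215 215 214 215 213 214 213 215 214
178  215 213 214 213 210 213 213 213 214 213 212 212 214 213 214 215 215 217 214 214 215 215 214 213 215 215 214
186  212 214 215 214 217 218 218 217 217 216 134 100 186 192 1
[... 1330 characters left out ...]
  85  90  13   8  12  16  19  21  13  45  85  87 158 179 185 183 131 131 135
290  128 134 130  92 107 110 104  87  84  81  19  11   9  21  12   5  16   7  87  83 203 182 182 107 133 135 132
298  132 133 134  92 108 106 107  80  84  55  18  16   4  18  24  19  17  12  89  91 179 184 184 116 130 131 130
306  134 131 132 119 122 108  99  86  87  10  22  20  28   3   9   5  24  10  87  85  89 179 140 121 129 132 132
314  130 129 133 129  94 126  86  86  86  14  16  21   6  11  24  23   8  18  84  80  91 185  95 132 129 129 132
322  135 129 130 131 117  96  89  86  84  19  23  11  19   8  18  23  15  22  78  88  82  94 124 134 132 133 130
[[317.92702821 206.70003727]
 [317.90628639 188.06635076]]
```

The notch now has the key inside it (wrist columns 308–325, rows 186–206) and contact is light. I press a little more, release and retreat.

```bash
python3 -m jog '[{"fingers":0.02,"x":0,"y":0,"z":0.002,"spin":0},{"fingers":0.02,"x":0,"y":0,"z":0.004,"spin":0},{"fingers":0.02,"x":0,"y":0,"z":0.004,"spin":0},{"fingers":0.02,"x":0,"y":0,"z":0.004,"spin":0}]' 8
python3 -m jog '[{"fingers":0.094,"x":0,"y":0,"z":-0.002,"spin":0},{"fingers":0.094,"x":0,"y":0,"z":-0.002,"spin":0},{"fingers":0.094,"x":0,"y":0,"z":-0.002,"spin":0},{"fingers":0.094,"x":0,"y":0,"z":-0.002,"spin":0},{"fingers":0.094,"x":0,"y":0,"z":-0.05,"spin":0},{"fingers":0.094,"x":0,"y":0,"z":-0.11,"spin":0},{"fingers":0.094,"x":0,"y":0,"z":-0.17,"spin":0},{"fingers":0.094,"x":-0.06,"y":0,"z":-0.22,"spin":0},{"fingers":0.094,"x":-0.12,"y":0,"z":-0.22,"spin":0},{"fingers":0.094,"x":-0.12,"y":0,"z":-0.22,"spin":0}]' 8
python3 - <<'E'
from h import *
grab('top','t13');grab('scene','s13');grab('wrist','w13');g=load('w13');print(state()['tcp_pos'])
im=g['color'].astype(int).sum(2)//3
c=proj(g,[[463,-300.3,34],[463+44*np.cos(.22),-300.3+44*np.sin(.22),34]]);print(c)
t=load('t13')['color'].astype(int).sum(2)//3;q=proj(load('t13'),[[463,-300.3,34]])[0];print(q)
for v in range(int(q[1])-36,int(q[1])+36,3): print(v,''.join('%4d'%x for x in t[v,int(q[0])-36:int(q[0])+37:3]))
E
```

```text
time: 25.0
tcp_pos: [462.7, -300.9, 38.9]
tool_rot: [[0.976, 0.217, 0.003], [0.217, -0.976, -0.0], [0.002, 0.001, -1.0]]
ft_force: [-1.7, 8.5, 18.3]
finger_gap: 32.5
finger_force: 13.0
time: 26.25
tcp_pos: [341.4, -328.2, 256.4]
tool_rot: [[0.977, 0.213, -0.0], [0.213, -0.977, -0.003], [-0.001, 0.003, -1.0]]
ft_force: [0.2, 0.4, 0.5]
finger_gap: 94.2
finger_force: 0.0
[ 343.76303392 -326.98014571  254.89692033]
[[318.22769972  97.03995824]
 [318.0910671   51.9681412 ]]
[488.7596184  288.53862899]
252  243 243 242 244 243 244 243 243 243 243 242 243 243 243 242 242 243 241 241 241 242 241 241 242  94
255  243 243 243 243 244 244 243 244 243 243 243 243 243 242 242 242 242 242 241 241 241 241 241 241 200
258  243 243 243 243 242 243 244 243 244 244 242 239 124 228 232 241 242 242 242 242 242 241 241 241 229
261  243 242 242 244 243 243 244 237 200 224 208 166 114 227 225 227 222 239 242 242 241 241 241 242 241
264  243 243 242 243 244 244 187 233 226 224 209 109 142 225 227 224 230 226 235 242 241 241 241 240 241
267  243 243 244 243 244 204 228 225 232 225 237 227 229 233 229 224 225 
[... 1221 characters left out ...]
25 229 223 214 169 200 168 182 200 134 226 222 238 169 242 241 241 241
306  243 243 243 244 243 227 111 167 222 225 174 181 199 222 201 225 219 186 213 133 232 241 241 241 241
309  242 243 243 243 243 240 226 115 108 169 210 219 222 224 225 178 117 234 146 216 241 242 241 241 241
312  243 243 243 243 243 243 242 233 178 114 113 114 109 109 112 112 241 139 228 241 242 242 241 241 241
315  243 243 243 243 244 243 244 243 239 232 237 237 194 240 242 194 213 242 242 242 242 242 242 242 241
318  243 242 243 243 243 243 242 243 243 243 242 240 228 236 243 242 243 242 242 242 241 242 241 242 241
321  243 243 242 243 242 242 243 243 243 243 243 243 243 243 243 242 243 242 242 242 242 241 241 241 241
```

The top view shows the carrier in the well: knob around (488,285), label below it, rim gap a little wider on the robot side. I check flatness and height numerically from the knob's silhouette in three views.

```bash
cat > chk.py <<'E'
from h import *
from scipy.optimize import minimize
import sys
np.set_printoptions(precision=3,suppress=True)
V=np.array([(i*16,j*16,k) for i in(-1,1) for j in(-1,1) for k in(10,50)],float)
gs=[]
for n in sys.argv[1:]:
    g=load(n);q=proj(g,[[463,-300.3,50]])[0].astype(int);r=45 if n[0]=='w' else 24
    x0,y0=q-r;im=g['color'][max(y0,0):q[1]+r,x0:q[0]+r].astype(int).sum(2)//3;y0=max(y0,0)
    m=(im<(130 if n[0]!='w' else 60)).astype(np.uint8);k,l,s,c=cv2.connectedComponentsWithStats(m)
    d=[np.hypot(*(c[i]+[x0,y0]-q)) if s[i,4]>80 else 1e9 for i in range(1,k)];i=1+int(np.argmin(d));print(n,s[i],c[i],im[::8,::8].tolist() if 0 else '')
    gs.append((g,(l==i).astype(np.float32),x0,y0,2.0 if n[0]!='w' else 1))
def cost(p,full=False):
    R=cv2.Rodrigues(np.array([p[4],p[5],0.]))[0]@cv2.Rodrigues(np.array([0,0,p[3]]))[0];out=[]
    for g,m,x0,y0,w in gs:
        q=proj(g,np.array(p[:3])+V@R.T)-[x0,y0];h=cv2.convexHull((q*8).astype(np.float32)).astype(np.float32)
        b=np.zeros((m.shape[0]*8,m.shape[1]*8),np.uint8);cv2.fillConvexPoly(b,h.astype(np.int32),255)
        b=cv2.resize(b,m.shape[::-1],interpolation=cv2.INTER_AREA)/255.
        out.append(1-np.minimum(b,m).sum()/np.maximum(b,m).sum())
    return out if full else sum(out)
for z,free in((22,0),(34,0),(22,1)):
    f=(lambda p:cost([p[0],p[1],z,p[2],0,0])) if not free else cost
    p0=[465,-300,.22] if not free else [465,-300,z,.22,0,0];d=[5,5,.1] if not free else [5,5,5,.1,.1,.1]
    r=minimize(f,p0,method='Nelder-Mead',options=dict(initial_simplex=np.vstack([p0]+[np.add(p0,np.eye(len(p0))[i]*d[i]) for i in range(len(p0))]),maxiter=900,fatol=1e-4,xatol=.01))
    print(z,free,r.x,r.fun,cost(r.x if free else [r.x[0],r.x[1],z,r.x[2],0,0],True))
E
python3 chk.py t13 s13 w13
```

```text
t13 [ 13  12  25  21 417] [24.837 22.041] 
s13 [ 13  10  23  27 387] [24.483 23.357] 
w13 [ 28  24  32  35 608] [42.521 45.831] 
22 0 [ 465.125 -299.455    0.213] 0.8525751744018466 [np.float64(0.16724735693190096), np.float64(0.15394483067952447), np.float64(0.5313829867904212)]
34 0 [ 466.025 -297.727    0.204] 0.8908054326016959 [np.float64(0.11638541856846019), np.float64(0.20577775487063177), np.float64(0.5686422591626039)]
22 1 [ 466.072 -300.142   27.976    0.221   -0.041    0.009] 0.7515521853345591 [np.float64(0.10062066577281326), np.float64(0.09578155930817223), np.float64(0.5551499602535737)]
```

```bash
python3 - <<'E'
from h import *
im=load('w13')['color'].astype(int).sum(2)//3
for v in range(30,165,5): print(v,''.join('%4d'%x for x in im[v,250:390:5]))
E
```

```text
30  212 212 213 213 211 212 212 213 212 213 214 211 211 211 213 211 212 211 212 212 213 213 213 212 213 213 213 213
35  213 212 211 215 211 212 212 212 214 214 214 214 213 212 213 214 212 213 212 213 211 213 213 213 213 213 212 213
40  213 213 210 212 212 213 211 212 213 212 204 201 190 186 189 186 204 202 211 214 214 213 215 213 213 215 213 213
45  214 213 214 212 214 211 215 213 208 200 203 196 193 186 185 125 206 200 203 208 212 214 213 213 213 213 214 214
50  214 213 213 214 215 215 213 204 202 197 207 197 201 189 187 182 202 199 206 200 204 214 214 215 216 213 214 214
55  214 215 214 213 215 215 188 197 202 199 203 202 211 202 198 210 205 206 203 201 205 208 214 215 215 214 213 213
60  214 213 215 214 215 209 201 197 197 205 210 204 203 205 197 205 205 212 200 215 202 198 213 214 215 214 215 215
65  212 215 215 213 216 187 199 204 196 207 199 202 203 203 196 204 202 204 212 202 199 201 205 214 214 216 214 213
70  215 216 215 215 176 200 195 198 200 199 197 205 204 205 200 205 205 203 200 209 209 203 200 213 216 214 214 214
75  214 215 218 217 150 200 202 199 204 200 130  66  68 
[... 1344 characters left out ...]
35  216 216 216 218 217 216 194 217 138  85 136 199 193 198 192 198 198 163  88 198 196 214 219 215 217 215 216 219
140  216 216 217 217 216 216 217 208 198 211  88  88  91  84  96  86  89 123 219 165 215 216 214 217 217 218 218 217
145  217 217 215 216 218 216 217 217 217 194 203 219 201 178 171 198 220 193 199 217 218 217 215 216 217 215 216 218
150  218 217 218 219 214 217 216 216 217 218 216 208 197 191 193 201 209 217 216 219 217 217 217 217 217 218 216 217
155  215 218 216 217 216 217 216 218 218 216 217 216 217 218 215 218 216 215 216 217 217 217 217 217 218 217 217 216
160  216 217 217 215 215 218 216 217 217 217 218 217 216 217 217 217 218 219 217 218 218 216 216 218 217 219 216 217
```

```bash
sed -i 's/(130 if n\[0\]!=.w. else 60)/130/' chk.py; python3 chk.py t13 s13 w13; python3 - <<'E'
from loc import *
# rim of plate (outer edge, bright/dark) : fit circle of visible gap in w13 dark ring -> offset
g=load('w13');im=g['color'].astype(int).sum(2)//3
for z in (34,):
  for ang in range(0,360,30):
    a=np.radians(ang)+.22; pr=[]
    for r in range(44,60): 
        q=proj(g,[[463+r*np.cos(a),-300.3+r*np.sin(a),33]])[0];pr.append(int(im[int(round(q[1])),int(round(q[0]))]))
    print(ang,pr)
E
```

```text
t13 [ 13  12  25  21 417] [24.837 22.041] 
s13 [ 13  10  23  27 387] [24.483 23.357] 
w13 [  27   23   34   40 1276] [43.549 41.714] 
22 0 [ 464.149 -299.472    0.218] 0.3793887495301056 [np.float64(0.20455500815496097), np.float64(0.12563207813624644), np.float64(0.049201663238898186)]
34 0 [ 465.173 -298.422    0.229] 0.5260173293084074 [np.float64(0.13544879008358168), np.float64(0.22459564069482296), np.float64(0.16597289853000274)]
22 1 [ 464.631 -300.211   25.24     0.215   -0.028   -0.003] 0.3222367662552281 [np.float64(0.1545629485801462), np.float64(0.09464610223195558), np.float64(0.07302771544312636)]
0 [191, 187, 191, 189, 188, 189, 191, 187, 187, 188, 187, 184, 189, 212, 213, 215]
30 [198, 198, 199, 197, 199, 195, 195, 198, 198, 197, 196, 196, 198, 195, 203, 208]
60 [200, 202, 200, 200, 199, 200, 200, 200, 199, 200, 199, 169, 166, 179, 206, 215]
90 [200, 199, 199, 198, 198, 193, 185, 185, 209, 219, 211, 159, 160, 183, 203, 212]
120 [200, 195, 188, 144, 75, 91, 193, 193, 220, 220, 193, 193, 176, 193, 212, 216]
150 [146, 95, 86, 84, 84, 94, 142, 211, 220, 211, 211, 187, 189, 203, 215, 215]
180 [91, 86, 94, 89, 89, 110, 172, 213, 220, 217, 204, 185, 194, 213, 216, 218]
210 [160, 99, 88, 118, 118, 198, 218, 210, 182, 182, 175, 192, 212, 215, 217, 217]
240 [194, 191, 145, 150, 208, 208, 217, 181, 141, 142, 162, 200, 213, 217, 217, 216]
270 [198, 198, 196, 198, 200, 194, 173, 139, 125, 160, 178, 205, 218, 217, 217, 216]
300 [202, 200, 198, 200, 199, 200, 199, 199, 200, 198, 186, 202, 202, 215, 216, 216]
330 [200, 200, 201, 199, 201, 201, 200, 200, 201, 202, 203, 202, 204, 206, 206, 214]
```

The rim readings show the plate shifted about 5–6 mm toward the key: edge at r≈44 on the robot side and over 56 at the key side. Most likely it is still propped on the well's edge there. I regrip, pull it back and reseat it.

```bash
python3 -m jog '[{"fingers":0.094,"x":0.06,"y":0,"z":0,"spin":0},{"fingers":0.094,"x":0.12,"y":0,"z":0.05,"spin":0},{"fingers":0.094,"x":0.12,"y":0,"z":0.11,"spin":0},{"fingers":0.094,"x":0.12,"y":0,"z":0.17,"spin":0},{"fingers":0.094,"x":0.12,"y":0,"z":0.206,"spin":0},{"fingers":0.05,"x":0.12,"y":0,"z":0.214,"spin":0},{"fingers":0.02,"x":0.12,"y":0,"z":0.214,"spin":0},{"fingers":0.02,"x":0.12,"y":0,"z":0.214,"spin":0},{"fingers":0.02,"x":0.12,"y":0,"z":0.214,"spin":0},{"fingers":0.02,"x":0.12,"y":0,"z":0.214,"spin":0},{"fingers":0.02,"x":0.12,"y":0,"z":0.214,"spin":0},{"fingers":0.02,"x":0.12,"y":0,"z":0.214,"spin":0},{"fingers":0.02,"x":0.12,"y":0,"z":0.214,"spin":0}]' 10
python3 -m jog '[{"fingers":0.02,"x":0,"y":0,"z":-0.003,"spin":0},{"fingers":0.02,"x":-0.003,"y":0,"z":-0.004,"spin":0},{"fingers":0.02,"x":-0.006,"y":0,"z":-0.004,"spin":0},{"fingers":0.02,"x":-0.006,"y":0,"z":-0.004,"spin":0}]' 10
python3 -m jog '[{"fingers":0.02,"x":0,"y":0,"z":0.002,"spin":0},{"fingers":0.02,"x":0,"y":0,"z":0.004,"spin":0},{"fingers":0.02,"x":0,"y":0,"z":0.006,"spin":0},{"fingers":0.02,"x":0,"y":0,"z":0.006,"spin":0}]' 5
```

```text
time: 28.02
tcp_pos: [455.9, -291.2, 38.6]
tool_rot: [[0.976, 0.219, -0.014], [0.219, -0.976, 0.018], [-0.01, -0.021, -1.0]]
ft_force: [-8.7, 15.5, 3.9]
finger_gap: 73.1
finger_force: 10.3
time: 28.52
tcp_pos: [449.6, -292.8, 41.9]
tool_rot: [[0.976, 0.219, -0.015], [0.22, -0.975, 0.018], [-0.01, -0.021, -1.0]]
ft_force: [-6.6, 12.8, -0.9]
finger_gap: 68.4
finger_force: 10.3
time: 29.02
tcp_pos: [451.7, -295.9, 37.5]
tool_rot: [[0.976, 0.219, -0.01], [0.219, -0.976, 0.012], [-0.007, -0.014, -1.0]]
ft_force: [-6.3, 9.9, 0.7]
finger_gap: 77.9
finger_force: 5.8
```

Unexpected: a finger is blocked at a 73 mm gap and pushing sideways. I open, rise and measure again.

```bash
python3 -m jog '[{"fingers":0.094,"x":0,"y":0,"z":-0.006,"spin":0},{"fingers":0.094,"x":0,"y":0,"z":-0.01,"spin":0},{"fingers":0.094,"x":0,"y":0,"z":-0.01,"spin":0},{"fingers":0.094,"x":0.006,"y":0,"z":-0.06,"spin":0},{"fingers":0.094,"x":0.006,"y":0,"z":-0.12,"spin":0},{"fingers":0.094,"x":-0.03,"y":0,"z":-0.12,"spin":0},{"fingers":0.094,"x":-0.03,"y":0,"z":-0.12,"spin":0},{"fingers":0.094,"x":-0.03,"y":0,"z":-0.12,"spin":0}]' 10
python3 - <<'E'
from h import *
g=grab('wrist','w14');grab('scene','s14');grab('top','t14');print(state()['tcp_pos'])
im=g['color'].astype(int).sum(2)//3
c=proj(g,[[463,-300.3,34]])[0];print(c)
for v in range(int(c[1])-90,int(c[1])+90,7): print(v,''.join('%4d'%x for x in im[v,int(c[0])-98:int(c[0])+99:7]))
E
```

```text
time: 30.02
tcp_pos: [426.4, -308.8, 159.4]
tool_rot: [[0.976, 0.217, 0.001], [0.217, -0.976, -0.0], [0.001, 0.0, -1.0]]
ft_force: [-0.3, 0.1, 0.2]
finger_gap: 94.3
finger_force: 0.0
[ 426.33444993 -308.34519325  158.7863885 ]
[318.51716111 189.48016387]
99  213 214 212 214 215 215 214 215 215 215 214 214 215 216 215 216 216 215 216 217 216 217 215 217 215 216 214 216 216
106  212 215 214 215 213 215 215 215 214 215 217 216 214 216 214 217 215 214 220 216 216 216 216 215 216 216 215 216 217
113  216 214 215 216 213 217 215 214 215 216 217 217 217 215 215 213 216 216 216 214 218 216 216 216 217 216 217 216 216
120  213 215 216 217 216 214 215 216 217 217 215 216 216 216 215 217 217 217 216 217 217 217 217 215 216 216 215 218 216
127  215 215 216 216 215 218 216 217 217 216 212 163 176 172 200 213 204 144 216 216 217 215 216 216 213 217 215 217 217
134  214 214 216 216 217 217 216 217 218 149 199 198 196 142 199  66 203 197 203 164 218 216 217 217 217 216 216 215 217
141  214 216 215 217 217 216 218 211 182 194 194 198 193  95  90 148 199 199 203 198 169 218 217 216 217 216 216 217 218
[... 1599 characters left out ...]
128 133 129 133 124 120 130  87  78 105  89 121 143 112 197 132 135 131 132 131 134 190 218  20
246   12 128 131 131 134 133 132 129 132 134 129 127 101 100 113 101 103 127 216 215 130 132 134 134 130 133 214 215  30
253    4 133 131 133 135 133 131 134 136 131 130 135 129 129 132 130 129 133 188 213 132 131 130 129 130 132 216 215  18
260    1 133 132 131 132 133 131 131 134 131 131 133 132 131 130 133 132 133 132 124 129 130 134 132 133 131 214 200  20
267   25 129 131 133 132 133 130 131 130 132 132 134 131 129 133 134 134 130 136 134 130 128 129 134 128 131 213 176  30
274    4 117 152 128 145 211 128 134 134 131 135 131 131 131 134 140 165 131 130 132 126 139 130 129 129 134 215 115   8
```

```bash
python3 chk.py t14 s14 w14; python3 - <<'E'
from h import *
for n in('t14','s14','w14'):
  g=load(n);im=cv2.cvtColor(g['color'],cv2.COLOR_RGB2GRAY).astype(np.float32);print(n)
  for ang in range(0,360,30):
    a=np.radians(ang)+.22;r=np.arange(42,61);q=proj(g,np.c_[463+r*np.cos(a),-300.3+r*np.sin(a),0*r+33]).astype(np.float32)
    print(ang,cv2.remap(im,q[:,:1].copy(),q[:,1:].copy(),cv2.INTER_LINEAR).ravel().astype(int).tolist())
E
```

```text
t14 [ 13  14  35  34 946] [30.2  31.72] 
s14 [ 13   9  33  27 474] [26.323 21.694] 
w14 [   0   21   90   69 4508] [38.915 57.783] 
22 0 [ 459.823 -298.724    0.382] 1.3606607184958084 [np.float64(0.6162804450156513), np.float64(0.17178207560707281), np.float64(0.5725981978730843)]
34 0 [ 464.71  -296.761    0.249] 1.381837390637457 [np.float64(0.6035827060949694), np.float64(0.24065650356528145), np.float64(0.537598180977206)]
22 1 [ 474.258 -296.351   25.482    0.383    0.112   -0.63 ] 1.0923707971855896 [np.float64(0.5058282473627573), np.float64(0.16183105102902962), np.float64(0.42471149879380266)]
t14
0 [137, 145, 159, 182, 203, 206, 209, 209, 209, 209, 208, 209, 209, 209, 213, 221, 229, 238, 243]
30 [231, 231, 232, 232, 232, 232, 232, 231, 231, 231, 224, 208, 179, 166, 186, 211, 230, 238, 242]
60 [232, 232, 232, 231, 231, 231, 231, 231, 213, 191, 163, 136, 165, 208, 217, 221, 231, 239, 242]
90 [145, 145, 146, 147, 146, 145, 137, 127, 110, 98, 98, 114, 157, 191, 212, 229, 237, 241, 242]
120 [143, 143, 142, 139, 131, 114, 95, 80, 75, 87, 113, 140, 156, 160, 160, 163, 165, 165, 1
[... 2330 characters left out ...]
33]
150 [110, 108, 105, 102, 81, 84, 114, 133, 135, 130, 117, 104, 108, 121, 128, 133, 132, 135, 135]
180 [110, 107, 111, 105, 94, 113, 132, 136, 132, 120, 109, 109, 119, 129, 130, 130, 133, 135, 135]
210 [193, 190, 191, 191, 198, 208, 216, 208, 171, 118, 108, 149, 183, 191, 203, 215, 217, 217, 216]
240 [110, 109, 112, 111, 110, 110, 116, 128, 128, 112, 102, 114, 125, 130, 133, 133, 133, 134, 136]
270 [194, 193, 194, 195, 196, 195, 195, 198, 197, 158, 126, 150, 168, 193, 215, 217, 216, 217, 217]
300 [197, 197, 198, 198, 198, 200, 198, 200, 200, 199, 181, 162, 171, 193, 211, 217, 216, 216, 215]
330 [199, 200, 200, 201, 201, 201, 202, 202, 202, 203, 203, 189, 166, 179, 205, 217, 217, 214, 216]
```

```bash
python3 -m jog '[{"fingers":0.094,"x":-0.03,"y":0,"z":-0.05,"spin":0},{"fingers":0.094,"x":-0.085,"y":0,"z":-0.1,"spin":0},{"fingers":0.094,"x":-0.085,"y":0,"z":-0.1,"spin":0},{"fingers":0.094,"x":-0.085,"y":0,"z":-0.1,"spin":0}]' 10
python3 - <<'E'
from h import *
for n in('top','scene','wrist'): grab(n,n[0]+'15')
print(state()['tcp_pos'])
for n in('t15','s15','w15'):
  g=load(n);im=cv2.cvtColor(g['color'],cv2.COLOR_RGB2GRAY).astype(np.float32);print(n)
  for ang in range(0,360,30):
    a=np.radians(ang)+.22;r=np.arange(40,60);q=proj(g,np.c_[463+r*np.cos(a),-300.3+r*np.sin(a),0*r+33]).astype(np.float32)
    print(ang,cv2.remap(im,q[:,:1].copy(),q[:,1:].copy(),cv2.INTER_LINEAR).ravel().astype(int).tolist())
E
python3 chk.py t15 s15 w15
```

```text
time: 30.68
tcp_pos: [343.2, -327.2, 259.2]
tool_rot: [[0.976, 0.216, 0.001], [0.216, -0.976, -0.0], [0.001, 0.0, -1.0]]
ft_force: [0.5, -0.6, -0.5]
finger_gap: 93.9
finger_force: 0.0
[ 343.19892333 -325.95310129  257.35034974]
t15
0 [213, 175, 139, 145, 157, 182, 203, 206, 209, 209, 209, 208, 208, 208, 208, 208, 212, 220, 228, 237]
30 [232, 231, 231, 231, 231, 231, 231, 231, 231, 231, 231, 230, 224, 208, 179, 166, 186, 212, 230, 238]
60 [232, 231, 231, 231, 231, 231, 231, 232, 232, 231, 214, 192, 165, 137, 165, 207, 216, 220, 231, 240]
90 [230, 230, 230, 230, 230, 230, 230, 228, 211, 187, 149, 117, 111, 127, 179, 217, 228, 236, 240, 242]
120 [228, 228, 228, 228, 227, 223, 209, 179, 142, 112, 108, 137, 177, 211, 229, 234, 235, 239, 242, 243]
150 [167, 171, 176, 196, 210, 184, 147, 130, 117, 138, 171, 208, 238, 232, 226, 231, 237, 241, 243, 243]
180 [231, 231, 231, 230, 197, 153, 137, 125, 185, 239, 242, 234, 210, 196, 211, 227, 238, 243, 243, 243]
210 [231, 231, 231, 229, 221, 207, 205, 219, 241, 220, 172, 144, 161, 193, 215, 229, 238, 241, 242, 242]
240 [226, 226, 226, 226, 226, 225
[... 2810 characters left out ...]
01, 202, 203, 202, 203, 202, 202, 205, 205, 204, 205, 204, 198, 202, 211, 214, 213]
t15 [ 13  14  25  20 394] [24.51  23.315] 
s15 [ 14  10  23  26 378] [24.976 22.775] 
w15 [  26   25   34   40 1263] [42.857 44.072] 
22 0 [ 462.53  -298.524    0.229] 0.34577270737660837 [np.float64(0.1828824027885767), np.float64(0.1180412706981766), np.float64(0.04484903388985506)]
34 0 [ 463.473 -297.755    0.245] 0.5312977088626786 [np.float64(0.1307238862946325), np.float64(0.23542984548377066), np.float64(0.16514397708427542)]
22 1 [ 462.184 -298.587   24.603    0.241   -0.008    0.02 ] 0.30685176376532686 [np.float64(0.14576887273372063), np.float64(0.097165036074491), np.float64(0.06391785495711522)]
```

```bash
python3 - <<'E'
from h import *
for n in('t5','s5','w11'):
  g=load(n);im=cv2.cvtColor(g['color'],cv2.COLOR_RGB2GRAY).astype(np.float32);print(n)
  for ang in range(0,360,60 if n!='t5' else 30):
    a=np.radians(ang)+.22;r=np.arange(40,60);q=proj(g,np.c_[463+r*np.cos(a),-300.3+r*np.sin(a),0*r+33]).astype(np.float32)
    print(ang,cv2.remap(im,q[:,:1].copy(),q[:,1:].copy(),cv2.INTER_LINEAR).ravel().astype(int).tolist())
g=load('w15');im=g['color'].astype(int).sum(2)//3
c=proj(g,[[463,-300.3,34]])[0];print(c);u=int(c[0])
for v in range(30,175,1): print(v,im[v,u-14:u+15:7].tolist(),end=' ; ')
E
```

```text
t5
0 [106, 106, 106, 129, 156, 181, 203, 206, 208, 208, 208, 208, 209, 209, 208, 208, 211, 220, 229, 238]
30 [109, 109, 109, 108, 109, 110, 110, 109, 108, 109, 110, 133, 173, 212, 234, 237, 229, 227, 232, 238]
60 [112, 113, 113, 112, 112, 111, 112, 112, 113, 113, 113, 113, 128, 151, 188, 222, 224, 222, 231, 239]
90 [114, 114, 114, 114, 114, 114, 114, 114, 113, 113, 114, 116, 123, 142, 186, 218, 228, 237, 240, 242]
120 [114, 113, 112, 114, 114, 113, 114, 114, 112, 111, 115, 139, 177, 211, 229, 233, 235, 239, 241, 243]
150 [112, 112, 111, 112, 112, 111, 112, 113, 112, 136, 170, 208, 238, 233, 227, 231, 236, 240, 243, 243]
180 [108, 110, 109, 108, 109, 110, 114, 120, 182, 239, 242, 235, 210, 195, 211, 226, 237, 243, 243, 243]
210 [107, 107, 106, 106, 107, 121, 171, 216, 241, 220, 171, 142, 160, 192, 214, 228, 238, 242, 243, 243]
240 [104, 104, 108, 114, 155, 204, 223, 233, 201, 161, 148, 145, 166, 193, 212, 225, 234, 241, 243, 243]
270 [105, 104, 105, 106, 133, 168, 208, 240, 226, 209, 173, 137, 153, 174, 194, 212, 225, 238, 242, 243]
300 [105, 104, 103, 106, 109, 146, 195, 230, 235, 21
[... 5052 characters left out ...]
 [217, 218, 216, 217, 216] ; 154 [217, 217, 217, 215, 217] ; 155 [216, 217, 216, 219, 218] ; 156 [217, 216, 217, 218, 218] ; 157 [216, 217, 216, 218, 217] ; 158 [216, 218, 217, 218, 216] ; 159 [217, 216, 217, 216, 216] ; 160 [217, 216, 219, 216, 216] ; 161 [217, 215, 217, 215, 213] ; 162 [218, 218, 218, 217, 219] ; 163 [217, 218, 217, 218, 217] ; 164 [218, 216, 217, 218, 217] ; 165 [217, 217, 218, 216, 216] ; 166 [217, 218, 220, 218, 217] ; 167 [214, 220, 215, 216, 217] ; 168 [193, 217, 216, 217, 216] ; 169 [144, 219, 216, 218, 217] ; 170 [131, 213, 217, 217, 217] ; 171 [134, 203, 217, 217, 216] ; 172 [133, 193, 217, 218, 218] ; 173 [132, 189, 215, 218, 217] ; 174 [130, 188, 218, 216, 217] ;
```

```bash
python3 - <<'E'
from h import *
from scipy.optimize import least_squares
np.set_printoptions(precision=3,suppress=True)
g=load('w15');ob=[((36,0,10),56.5),((16,0,50),75.2),((-16,0,50),109.5),((-16,0,10),114.3),((-50,0,10),142.6)]
X=np.array([np.cos(.22),np.sin(.22),0]);C=np.array([463,-300.3,0])
def f(p):
    d,z,t=p;ax=X*np.cos(t)+[0,0,np.sin(t)];n=-X*np.sin(t)+[0,0,np.cos(t)]
    return [proj(g,C+X*d+[0,0,z]+q[0]*ax+q[2]*n)[0][1]-v for q,v in ob]
r=least_squares(f,[0,22,0]);J=np.linalg.inv(r.jac.T@r.jac);print(r.x,r.fun,'sig/px',np.sqrt(np.diag(J)))
for z,t in((22,0),(27,.1),(27,-.1)):
    h=least_squares(lambda d:f([d[0],z,t]),[0]);print(z,t,h.x,h.fun)
# key end and well near/far from empty view vs now
print('key tip row pred',proj(g,[C+X*43.5+[0,0,34]])[0])
E
```

```text
[ 2.339 29.396  0.056] [ 1.342 -0.766  1.057 -3.016  1.358] sig/px [0.889 5.813 0.02 ]
22 0 [1.648] [ 3.404 -1.644 -0.667 -2.408  1.499]
27 0.1 [3.767] [ 0.61   0.527  2.095 -3.814  0.227]
27 -0.1 [-1.568] [ 5.603 -4.172 -3.257 -0.765  3.488]
key tip row pred [320.503  53.396]
```

The readings at 300–330° show the plate covering the rim line, so it is still propped up on that side, and my tips were too low when they hit the raised plate. I regrip higher on the knob, lift, re-centre and lower again.

```bash
python3 -m jog '[{"fingers":0.094,"x":0.06,"y":0,"z":0,"spin":0},{"fingers":0.094,"x":0.12,"y":0,"z":0.02,"spin":0},{"fingers":0.094,"x":0.122,"y":-0.001,"z":0.08,"spin":0},{"fingers":0.094,"x":0.122,"y":-0.001,"z":0.14,"spin":0},{"fingers":0.094,"x":0.122,"y":-0.001,"z":0.19,"spin":0},{"fingers":0.094,"x":0.122,"y":-0.001,"z":0.204,"spin":0},{"fingers":0.094,"x":0.122,"y":-0.001,"z":0.204,"spin":0}]' 8
python3 -m jog '[{"fingers":0.05,"x":0,"y":0,"z":0,"spin":0},{"fingers":0.02,"x":0,"y":0,"z":0,"spin":0},{"fingers":0.02,"x":0,"y":0,"z":0,"spin":0},{"fingers":0.02,"x":0,"y":0,"z":0,"spin":0},{"fingers":0.02,"x":0,"y":0,"z":0,"spin":0},{"fingers":0.02,"x":0,"y":0,"z":0,"spin":0},{"fingers":0.02,"x":0,"y":0,"z":0,"spin":0},{"fingers":0.02,"x":0,"y":0,"z":0,"spin":0}]' 10
```

```text
time: 31.7
tcp_pos: [461.6, -298.8, 54.4]
tool_rot: [[0.976, 0.218, -0.002], [0.218, -0.976, 0.002], [-0.001, -0.002, -1.0]]
ft_force: [0.4, -0.9, 0.6]
finger_gap: 94.2
finger_force: 0.0
time: 32.7
tcp_pos: [461.7, -299.6, 55.4]
tool_rot: [[0.976, 0.217, -0.0], [0.217, -0.976, 0.0], [-0.0, -0.0, -1.0]]
ft_force: [-0.6, -0.6, 0.5]
finger_gap: 32.6
finger_force: 9.8
```

```bash
python3 -m jog '[{"fingers":0.02,"x":0,"y":0,"z":-0.006,"spin":0},{"fingers":0.02,"x":-0.001,"y":0,"z":-0.014,"spin":0},{"fingers":0.02,"x":-0.002,"y":0,"z":-0.014,"spin":0},{"fingers":0.02,"x":-0.002,"y":0,"z":-0.014,"spin":0}]' 25
python3 - <<'E'
from h import *
g=grab('wrist','w16');grab('scene','s16');print(state()['tcp_pos'],state()['finger_gap'])
im=g['color'].astype(int).sum(2)//3
for v in range(150,330,6): print(v,''.join('%4d'%x for x in im[v,206:440:7]))
E
```

```text
time: 33.2
tcp_pos: [459.8, -300.1, 69.6]
tool_rot: [[0.976, 0.217, 0.0], [0.217, -0.976, -0.0], [0.0, 0.0, -1.0]]
ft_force: [0.2, -0.5, -2.3]
finger_gap: 32.2
finger_force: 24.6
[ 459.6626834  -299.94705064   69.24639603] 32.06596557257357
150  212 215 213 215 213 213 214 215 216 213 215 215 214 212 215 216 214 215 214 214 214 215 215 216 214 214 215 215 213 215 214 215 213 215
156  216 215 215 214 211 215 215 214 215 215 217 216 215 216 213 215 215 215 215 215 215 214 215 214 216 215 215 217 216 214 216 214 215 216
162  213 213 212 214 214 214 214 216 213 214 214 217 215 215 215 214 216 215 214 214 216 214 215 215 214 215 215 213 215 214 214 213 216 214
168  213 212 212 215 213 213 216 213 212 214 214 212 213 216 216 215 215 214 212 215 217 216 213 216 215 216 218 214 215 214 214 213 216 215
174  214 216 215 216 216 217 216 217 218 218 218 217 216 219 215 197 197 203 216 217 218 218 218 218 218 218 218 218 219 218 218 216 216 216
180  214 214 215 216 217 217 217 217 217 218 217 198 112 183 219 166 192 195 221 217 174 212 217 217 217 217 218 217 218 217 217 217 216 217
186  213 216 
[... 2670 characters left out ...]
 135 127 135 131 132 134 123 111  83  88  88  17  21  17  17   3   8  10  22  11  13  13  86  86  83 193 184 144 134 130 131 131 130 211
306  131 134 130 131 133 133 129  89  90  85  89  17   6  12  23  18   6  15  23  17  18  21  84  84  86 117 187 132 131 132 133 130 129 169
312  134 130 155 134 149 193 133  86  86  87  84  28  17  18  12  26   4  18  17  26  23  25  84  88  86  86 181 132 132 132 131 131 128 217
318  131 128 212 214 213 212 132  87  87  87  58  17   4  18  19  25  15  23  29  11  16   0  64  86  87  85 210 186 130 130 136 130 128 213
324  213 211 211 212 213 212 107  82  84  85  18  10  16   7  12  15  14   5   8  30  19  21  22  94  84  82 106 214 213 212 215 213 213 211
```

```bash
python3 - <<'E'
from h import *
from scipy.optimize import least_squares
np.set_printoptions(precision=3,suppress=True)
g=load('w16');im=cv2.GaussianBlur(g['color'],(3,3),0).astype(int).sum(2)//3
print('col319',[(v,int(im[v,312:326].mean())) for v in range(194,256,1)])
for v in(246,252,258,264,270): print(v,'L',im[v,228:250].tolist(),'R',im[v,392:416].tolist())
X=np.array([np.cos(.219),np.sin(.219),0]);Y=np.array([-X[1],X[0],0]);C=np.array([463,-300.3,0])
def pts(p,Q):
    d,z,t,e=p;ax=X*np.cos(t)+[0,0,np.sin(t)];n=-X*np.sin(t)+[0,0,np.cos(t)];return proj(g,[C+X*d+Y*e+[0,0,z]+q[0]*ax+q[1]*Y+q[2]*n for q in Q])
a=np.linspace(0,2*np.pi,721)
for t in(0,.05,.1,.2,.3):
    def f(p):
        q=[p[0],p[1],t,p[2]];P=pts(q,[(36,0,10)])[0];E=pts(q,[(50*np.cos(s),50*np.sin(s),10) for s in a]);return [P[1]-208.5,E[:,0].max()-404,E[:,0].min()-238]
    r=least_squares(f,[0,36,0]);q=[r.x[0],r.x[1],t,r.x[2]];print(t,r.x,'knob +x face rows base/top',pts(q,[(16,0,10),(16,0,50)])[:,1],'outer notch',pts(q,[(49,10,10),(49,-10,10)]).ravel())
E
```

```text
col319 [(194, 182), (195, 162), (196, 125), (197, 91), (198, 77), (199, 76), (200, 72), (201, 61), (202, 44), (203, 29), (204, 22), (205, 24), (206, 42), (207, 71), (208, 92), (209, 97), (210, 99), (211, 117), (212, 149), (213, 177), (214, 188), (215, 189), (216, 189), (217, 189), (218, 189), (219, 188), (220, 185), (221, 183), (222, 181), (223, 179), (224, 174), (225, 168), (226, 167), (227, 167), (228, 162), (229, 155), (230, 152), (231, 149), (232, 140), (233, 125), (234, 112), (235, 107), (236, 107), (237, 108), (238, 108), (239, 108), (240, 107), (241, 108), (242, 108), (243, 108), (244, 103), (245, 83), (246, 51), (247, 23), (248, 12), (249, 13), (250, 13), (251, 13), (252, 13), (253, 14), (254, 13), (255, 13)]
246 L [133, 132, 132, 131, 128, 121, 118, 116, 109, 100, 102, 107, 110, 110, 111, 111, 110, 109, 110, 111, 110, 110] R [105, 106, 107, 107, 107, 107, 108, 109, 108, 108, 110, 114, 120, 127, 131, 131, 131, 132, 132, 133, 134, 132, 131, 132]
252 L [132, 132, 132, 130, 126, 121, 118, 112, 103, 98, 102, 106, 107, 106, 106, 106, 107, 107, 108, 106, 105, 106] R [110, 110, 110,
[... 714 characters left out ...]
, 188, 187, 187, 187, 187, 187, 188, 188, 186, 175, 153, 133, 127, 130, 132, 132, 132, 131, 131, 132, 132, 132]
0 [ 1.956 39.7   -0.242] knob +x face rows base/top [241.913 265.266] outer notch [303.463 185.814 338.883 185.821]
0.05 [ 2.794 39.437 -0.24 ] knob +x face rows base/top [241.645 268.898] outer notch [303.294 185.812 339.105 185.82 ]
0.1 [ 3.71  39.152 -0.239] knob +x face rows base/top [241.287 272.329] outer notch [303.126 185.875 339.325 185.883]
0.2 [ 5.77  38.525 -0.235] knob +x face rows base/top [240.302 278.527] outer notch [302.795 186.201 339.756 186.209]
0.3 [ 8.119 37.84  -0.231] knob +x face rows base/top [238.967 283.761] outer notch [302.473 186.803 340.171 186.811]
```

```bash
python3 - <<'E'
from h import *
from scipy.optimize import least_squares,brentq
g=load('w16');X=np.array([np.cos(.219),np.sin(.219),0]);Y=np.array([-X[1],X[0],0]);C=np.array([463,-300.3,0])
row=lambda d,r,z,e=0:proj(g,[C+X*(d+r)+Y*e+[0,0,z]])[0]
print('well d from key tip',brentq(lambda d:row(d,43.5,34)[1]-195.8,-15,15))
for z in(37,39,41): print('plate d, z',z,brentq(lambda d:row(d,36,z+10)[1]-211.8,-15,15),'notch face rows',row(0,36,z)[1]-row(0,36,z+10)[1],'knob edge d',brentq(lambda d:row(d,16,z+10)[1]-245.3,-15,15))
print('key col at e=0',row(0,43.5,34)[0],'notch col',row(0,36,49)[0])
for v in (180,186,192): print(v,g['color'][v,296:342].astype(int).sum(1)//3)
E
```

```text
well d from key tip -0.6473474821780029
plate d, z 37 -0.5168171778986471 notch face rows -3.206517093314858 knob edge d -0.949166875241138
plate d, z 39 -0.11347978307186435 notch face rows -3.2662089815445086 knob edge d -0.3433487354027434
plate d, z 41 0.28985761568006696 notch face rows -3.327581478740683 knob edge d 0.262469403691557
key col at e=0 320.564269711415 notch col 320.6841254261985
180 [169 183 192 201 214 218 218 220 219 221 219 221 219 194 151 166 190 192
 191 192 192 191 192 192 194 190 191 193 192 195 210 218 219 220 220 220
 221 215 193 144 143 191 215 217 208 196]
186 [102  94  94  91  88  86  81  75  75  75  79  79  79  73 101 156 187 192
 189 187 189 191 187 191 187 190 190 191 191 181 146  94  76  79  82  81
  76  52  23  24  18  31  55  79  94  95]
192 [102 116 164 189 186 153 111  90  76  53  57  72  82  69  93 155 187 191
 187 187 188 187 189 188 190 191 187 190 192 182 148  96  60  31  10  27
  20  21  14  30  73 130 176 195 197 196]
```

Measured on the held carrier: notch centre column 319 against key 318, and the plate is centred on the well within about 1 mm. I lower it straight down.

```bash
python3 -m jog '[{"fingers":0.02,"x":0,"y":0,"z":0.006,"spin":0},{"fingers":0.02,"x":0,"y":0,"z":0.011,"spin":0},{"fingers":0.02,"x":0,"y":0,"z":0.015,"spin":0},{"fingers":0.02,"x":0,"y":0,"z":0.015,"spin":0}]' 12
python3 -m jog '[{"fingers":0.02,"x":0,"y":0,"z":0.002,"spin":0},{"fingers":0.02,"x":0,"y":0,"z":0.004,"spin":0},{"fingers":0.02,"x":0,"y":0,"z":0.004,"spin":0}]' 12
```

```text
time: 33.8
tcp_pos: [459.9, -300.2, 54.2]
tool_rot: [[0.976, 0.217, -0.0], [0.217, -0.976, 0.0], [-0.0, -0.0, -1.0]]
ft_force: [0.5, -0.5, -0.6]
finger_gap: 32.0
finger_force: 11.9
time: 34.17
tcp_pos: [461.5, -300.9, 51.6]
tool_rot: [[0.976, 0.217, 0.003], [0.217, -0.976, -0.002], [0.003, 0.003, -1.0]]
ft_force: [4.0, 0.7, 3.1]
finger_gap: 32.3
finger_force: 12.0
```

```bash
python3 -m jog '[{"fingers":0.02,"x":0,"y":0,"z":0.003,"spin":0},{"fingers":0.02,"x":0,"y":0,"z":0.006,"spin":0},{"fingers":0.02,"x":0,"y":0,"z":0.008,"spin":0},{"fingers":0.02,"x":0,"y":0,"z":0.008,"spin":0}]' 12
python3 - <<'E'
from h import *
g=grab('wrist','w17');im=cv2.GaussianBlur(g['color'],(3,3),0).astype(int).sum(2)//3
print('col319',[(v,int(im[v,313:325].mean())) for v in range(176,262,2)])
for v in range(176,216,4): print(v,im[v,280:360:4].tolist())
E
```

```text
time: 34.67
tcp_pos: [461.7, -301.1, 45.9]
tool_rot: [[0.976, 0.217, 0.003], [0.217, -0.976, -0.002], [0.003, 0.003, -1.0]]
ft_force: [-0.3, 3.4, 16.8]
finger_gap: 31.8
finger_force: 12.0
col319 [(176, 213), (178, 214), (180, 208), (182, 193), (184, 189), (186, 191), (188, 190), (190, 188), (192, 185), (194, 186), (196, 185), (198, 184), (200, 184), (202, 184), (204, 176), (206, 103), (208, 72), (210, 72), (212, 85), (214, 159), (216, 201), (218, 202), (220, 202), (222, 199), (224, 199), (226, 191), (228, 182), (230, 173), (232, 162), (234, 149), (236, 114), (238, 109), (240, 109), (242, 110), (244, 109), (246, 111), (248, 81), (250, 18), (252, 11), (254, 12), (256, 12), (258, 12), (260, 12)]
176 [214, 213, 214, 214, 214, 214, 214, 214, 214, 214, 214, 214, 214, 214, 214, 215, 215, 214, 214, 214]
180 [217, 216, 214, 217, 217, 218, 217, 215, 212, 208, 205, 213, 217, 217, 217, 217, 216, 217, 217, 216]
184 [215, 182, 148, 194, 186, 175, 183, 172, 190, 191, 191, 180, 178, 167, 162, 186, 203, 217, 218, 217]
188 [144, 114, 122, 158, 168, 192, 214, 168, 189, 189, 190, 202, 219, 219, 187, 140, 179, 173, 195, 215]
192 [126, 119, 97, 102, 116, 140, 87, 154, 189, 188, 188, 161, 105, 121, 148, 207, 184, 157, 177, 184]
196 [102, 110, 110, 110, 110, 129, 76, 148, 188, 188, 188, 159, 78, 42, 182, 209, 209, 204, 198, 166]
200 [114, 114, 110, 109, 109, 113, 80, 145, 186, 187, 186, 158, 75, 69, 207, 208, 206, 202, 202, 205]
204 [113, 113, 112, 109, 108, 123, 150, 144, 177, 179, 179, 150, 73, 149, 207, 207, 203, 202, 202, 208]
208 [113, 114, 114, 110, 110, 202, 200, 74, 73, 71, 72, 73, 68, 197, 207, 206, 201, 201, 203, 207]
212 [110, 111, 112, 116, 172, 180, 201, 114, 84, 85, 86, 84, 110, 205, 206, 203, 200, 202, 210, 207]
```

Now the key stands inside the notch (columns 308–326), with the well wall visible all round and a firm 17 N on the floor. I release and back off.

```bash
python3 -m jog '[{"fingers":0.02,"x":0,"y":0,"z":-0.006,"spin":0},{"fingers":0.094,"x":0,"y":0,"z":-0.006,"spin":0},{"fingers":0.094,"x":0,"y":0,"z":-0.006,"spin":0},{"fingers":0.094,"x":0,"y":0,"z":-0.006,"spin":0},{"fingers":0.094,"x":0,"y":0,"z":-0.006,"spin":0},{"fingers":0.094,"x":0,"y":0,"z":-0.06,"spin":0},{"fingers":0.094,"x":0,"y":0,"z":-0.12,"spin":0},{"fingers":0.094,"x":-0.03,"y":0,"z":-0.18,"spin":0},{"fingers":0.094,"x":-0.09,"y":0,"z":-0.21,"spin":0},{"fingers":0.094,"x":-0.12,"y":0,"z":-0.21,"spin":0},{"fingers":0.094,"x":-0.12,"y":0,"z":-0.21,"spin":0},{"fingers":0.094,"x":-0.12,"y":0,"z":-0.21,"spin":0}]' 12
python3 - <<'E'
from h import *
for n in('top','scene','wrist'): grab(n,n[0]+'18')
print(state()['tcp_pos'])
for n in('t18','w18'):
  g=load(n);im=cv2.cvtColor(g['color'],cv2.COLOR_RGB2GRAY).astype(np.float32);print(n)
  for ang in range(0,360,30):
    a=np.radians(ang)+.22;r=np.arange(40,60);q=proj(g,np.c_[463+r*np.cos(a),-300.3+r*np.sin(a),0*r+33]).astype(np.float32)
    print(ang,cv2.remap(im,q[:,:1].copy(),q[:,1:].copy(),cv2.INTER_LINEAR).ravel().astype(int).tolist())
g=load('w18');im=g['color'].astype(int).sum(2)//3;u=int(proj(g,[[463,-300.3,34]])[0][0])
print([(v,int(im[v,u-5:u+6].mean())) for v in range(36,160,2)])
a=load('top0')['color'].astype(int);b=load('t18')['color'].astype(int);d=abs(a-b).sum(2)>90
for n,(x,y) in dict(jar=(215,155),box=(314,153),mouse=(429,160),wand=(180,285)).items(): print(n,int(d[y-35:y+36,x-35:x+36].sum()))
E
python3 chk.py t18 s18 w18
```

```text
time: 36.22
tcp_pos: [343.0, -325.9, 252.1]
tool_rot: [[0.976, 0.217, 0.0], [0.217, -0.976, 0.001], [0.0, -0.001, -1.0]]
ft_force: [0.4, 1.0, 0.2]
finger_gap: 94.3
finger_force: 0.0
[ 343.37920541 -325.65992847  251.73909171]
t18
0 [102, 109, 115, 136, 160, 183, 203, 207, 210, 209, 209, 209, 209, 209, 208, 209, 212, 220, 229, 237]
30 [238, 236, 234, 234, 235, 235, 234, 232, 232, 231, 227, 214, 205, 215, 231, 236, 229, 227, 232, 239]
60 [236, 234, 233, 233, 233, 235, 235, 235, 234, 233, 230, 226, 201, 169, 174, 192, 205, 216, 229, 239]
90 [234, 234, 234, 233, 232, 232, 232, 232, 232, 232, 231, 224, 201, 180, 169, 173, 205, 228, 236, 242]
120 [230, 231, 231, 231, 231, 231, 230, 231, 231, 230, 226, 212, 194, 186, 197, 217, 230, 238, 241, 243]
150 [230, 225, 219, 212, 202, 190, 172, 188, 219, 216, 205, 187, 171, 195, 219, 228, 237, 241, 243, 243]
180 [219, 223, 226, 229, 229, 229, 229, 229, 231, 233, 238, 234, 210, 196, 211, 226, 237, 243, 243, 243]
210 [229, 229, 228, 230, 231, 230, 231, 232, 235, 217, 171, 143, 159, 191, 215, 229, 238, 242, 242, 242]
240 [232, 231, 231, 231, 230, 229, 
[... 2276 characters left out ...]
186), (152, 206), (154, 217), (156, 217), (158, 217)]
jar 0
box 0
mouse 0
wand 313
t18 [ 11  15  26  21 378] [23.286 24.709] 
s18 [ 15  12  22  24 347] [25.625 23.55 ] 
w18 [  26   27   34   38 1230] [42.752 45.211] 
22 0 [ 461.117 -298.174    0.244] 0.3369050234481644 [np.float64(0.10905941838701572), np.float64(0.16728606958116998), np.float64(0.06055953547997872)]
34 0 [ 460.94  -297.122    0.247] 0.7125083127248432 [np.float64(0.1797229741048677), np.float64(0.3649216755918122), np.float64(0.16786366302816325)]
22 1 [ 461.5   -297.985   22.118    0.268    0.004   -0.004] 0.3478306279759892 [np.float64(0.11273155445122274), np.float64(0.16440146614511797), np.float64(0.07069760737964847)]
```

The plate now reads z = 22.1 mm with about 0.004 rad of tilt. The rim gap shows all round, the key is in the notch, and the bystanders are unmoved. I hand in.

```bash
python3 -c "
from plant import *
print(finish_job())"
```

```text
the job is handed in; nothing more can be done
None
```

The job is handed in with no verdict returned: the label was scanned for about two seconds, the wand is back in its stand, and the carrier lies flat in the well (second try) with its notch on the key; jar, box and mouse look unmoved.

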